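# Load the kitting turntable and cover the tin

### The job

Prepare the turntable for the next job without letting it spin round: move the leftover red and white carton off it to stand upright in the blue tray, and lay every grey conduit body flat inside a yellow rectangle of its own, lengthwise, with its neck at the red dot. Put the lid on the tin in the middle so that it sits seated and level. Leave the tin upright within its white ring and the platter's red line still at the red pointer.

Things in the scene. Friction and masses are not known exactly. Their poses are not given: they have to be found in the camera images.
- platter (a joint): Turntable platter: dark steel disc, diameter 320, 12 thick, top 28 mm above the work surface, on a grey base. Its vertical bearing is almost free (friction 0.008 N m, drag 0.012 N m s: 0.1 N sideways at the rim turns it). Value in rad, counter-clockwise from above; 0, as at the start, when the red line on its rim meets the fixed red pointer at its front (robot) side.
- platter_centre (a point): Centre of the platter's top face (on the turning axis); turns with the platter. A thin white ring of 96 mm diameter is painted round it, in which the tin stands.
- place1 (a point): Centre of marked place 1, on the platter's top face: a yellow painted rectangle, inside 142 x 54 mm, whose middle is 104 mm from the platter's centre and whose long side lies square to the radius. Turns with the platter. The four places are 90 degrees apart; all are alike.
- place1_dot (a point): Middle of the red dot (22 mm) inside marked place 1, on the rectangle's long middle line, 55 mm from its centre: the end where the neck of a conduit body belongs.
- place2 (a point): Centre of marked place 2, on the platter's top face: a yellow painted rectangle, inside 142 x 54 mm, whose middle is 104 mm from the platter's centre and whose long side lies square to the radius. Turns with the platter. The four places are 90 degrees apart; all are alike.
- place2_dot (a point): Middle of the red dot (22 mm) inside marked place 2, on the rectangle's long middle line, 55 mm from its centre: the end where the neck of a conduit body belongs.
- place3 (a point): Centre of marked place 3, on the platter's top face: a yellow painted rectangle, inside 142 x 54 mm, whose middle is 104 mm from the platter's centre and whose long side lies square to the radius. Turns with the platter. The four places are 90 degrees apart; all are alike.
- place3_dot (a point): Middle of the red dot (22 mm) inside marked place 3, on the rectangle's long middle line, 55 mm from its centre: the end where the neck of a conduit body belongs.
- place4 (a point): Centre of marked place 4, on the platter's top face: a yellow painted rectangle, inside 142 x 54 mm, whose middle is 104 mm from the platter's centre and whose long side lies square to the radius. Turns with the platter. The four places are 90 degrees apart; all are alike.
- place4_dot (a point): Middle of the red dot (22 mm) inside marked place 4, on the rectangle's long middle line, 55 mm from its centre: the end where the neck of a conduit body belongs.
- conduit1_mid (a point): Conduit body 1: grey cast fitting, 36 wide, 130 long, 39 mm high over the cover (34 at the flat body), a cover on top, a round neck at one end; 190 g. Point: middle of length and width, 17 mm above its underside. Own y along its length, neck at the -y end; z up through the cover. Grip it across its width at the middle. May be absent (2 to 4 are present).
- conduit1_neck (a point): Point in the neck of conduit body 1, on its long middle line, 55 mm from the middle, 17 mm above its underside.
- conduit2_mid (a point): Conduit body 2: grey cast fitting, 36 wide, 130 long, 39 mm high over the cover (34 at the flat body), a cover on top, a round neck at one end; 190 g. Point: middle of length and width, 17 mm above its underside. Own y along its length, neck at the -y end; z up through the cover. Grip it across its width at the middle. May be absent (2 to 4 are present).
- conduit2_neck (a point): Point in the neck of conduit body 2, on its long middle line, 55 mm from the middle, 17 mm above its underside.
- conduit3_mid (a point): Conduit body 3: grey cast fitting, 36 wide, 130 long, 39 mm high over the cover (34 at the flat body), a cover on top, a round neck at one end; 190 g. Point: middle of length and width, 17 mm above its underside. Own y along its length, neck at the -y end; z up through the cover. Grip it across its width at the middle. May be absent (2 to 4 are present).
- conduit3_neck (a point): Point in the neck of conduit body 3, on its long middle line, 55 mm from the middle, 17 mm above its underside.
- conduit4_mid (a point): Conduit body 4: grey cast fitting, 36 wide, 130 long, 39 mm high over the cover (34 at the flat body), a cover on top, a round neck at one end; 190 g. Point: middle of length and width, 17 mm above its underside. Own y along its length, neck at the -y end; z up through the cover. Grip it across its width at the middle. May be absent (2 to 4 are present).
- conduit4_neck (a point): Point in the neck of conduit body 4, on its long middle line, 55 mm from the middle, 17 mm above its underside.
- tin: Open grey steel tin, outside diameter 72 mm, 62 mm high, wall colliding as about 4 to 5 mm thick, 0.35 kg, loose, standing on the middle of the platter. Origin at the centre of its underside, z up.
- lid_knob (a point): Loose lid of the tin: aluminium disc, diameter 82, 5 mm thick; grey plug beneath (diameter 52, 8 mm deep) that drops into the tin; black knob on top (diameter 22, 28 mm high); 90 g; lies plug down. Point: on the axis, half-way up the knob, 14 mm above the disc, 27 mm above the plug's underside; when seated 81 mm above the tin's underside. z up through the knob.
- carton_mid (a point): Small red and white carton, 76 (own x) x 53 (own y) x 62 mm (z), 140 g, left over on marked place 1 at the start. The point is its centre, 31 mm above its underside.
- tray: Fixed blue open tray, 130 (own x) x 115 (own y) mm outside, walls 4 mm thick and 32 mm high, inner floor 10 mm above the work surface. Origin at the centre of its underside, z up.
Mind the look-alikes: they are no part of the job. There is more than one size of the tin; the one meant has the size given above.

How it is judged:
By the outcome, as a careful person would: the job done as asked, in the order asked, and still so for the second after the job is handed in, with the robot touching nothing.
Of conduit1, conduit2, conduit3, conduit4 only 2 to 4 are there at a start; the rules pass over those that are not, and their reading is None.
At some moment in a run one of lid may be knocked a few centimetres aside while the robot is not near it.
Once in a run the grip may slacken for a moment while it holds something.
It also fails if it takes over 210 s, if anything falls off the work surface, if the arm or the gripper's body presses on something with over 40 N, if the wrist force passes 120 N, or if a joint passes its speed limit or range.

### The arm

A 6-joint arm with a two-finger parallel gripper is mounted at the origin on a cart in front of the work surface, level with it; the furniture and walls round the work are solid. World frame = base frame: x ahead of the robot, y to its left, z up, the work surface at z = 0. Lengths are in m, angles in rad, forces in N, time in s.
With the tool pointing down it reaches from about 0.4 to 0.825 m from the base axis. Payload 7 kg.
Tool frame: the origin (TCP) lies between the finger pads; the fingertips stand 25 mm ahead of it and the grasp point (between the pads) lies 6 mm ahead of it; x points along the fingers, z is the direction in which the jaws open and shut, and the axes are right-handed (so a half turn about x gives the same grasp; the last joint's range is limited). The gripper opens to 88 mm and grips with 3 to 60 N. Pads are 19 mm wide; open, the fingers measure 130 mm over their backs; the gripper's body (78 mm by 193 mm) begins 47 mm behind the grasp point.
Start: joints at [1.392, 0.359, 0.012, 0, -1.224, -0.288], TCP at [0.304, 0.603, 0.252] pointing down, gripper open.
Joint ranges: [-3.07, 3.07], [-1.43, 2.12], [-1.02, 1.25], [-3.03, 1.67], [-3.05, -0], [-3.03, 3.03]. Speed limits (rad/s): [2.39, 2.39, 3.01, 3.14, 3.14, 3.14].

### API

Orientations are given as [roll, pitch, yaw] about the fixed x, y, z axes, in that order (R = Rz(yaw) Ry(pitch) Rx(roll)).
In Python, from cell import manip, vision gives the robot as it stands.
- The arm moves only by the tool servo_tool, never from a script. Its argument "commands" is a list of rows, each a list of 7 numbers: the opening in per cent of the stroke, from 0 (shut) to 100 (fully open), then the shift along the tool's x, y, z in mm, then the turn, a rotation vector about the tool's x, y, z in degrees. A call has exactly 5 rows; each row is the pose to reach, as a shift and turn from the pose commanded when the call began, along the tool's axes at that moment; what a row does not reach only later rows make up. A row lasts 1/8 s, in which the tool goes at most 62.5 mm and 10.7 degrees, less where a joint would pass 70% of its speed; a pose out of reach is approached as far as the arm can. A call with a gripper value outside its range is refused whole. The fingers move at their own pace and stop on an object; "grip_force" is the grip in N (left out, the last holds). Time passes only in rows, so rows that repeat a pose let the fingers close, or fill a call up. It gives the time, the measured TCP pose, the force and the opening at its end, in the units of the state.
- manip.get_state(): the state, without advancing time (a new reading comes with each control period).
- vision.snapshot(name): name is "scene" or "side" or "wrist"; returns (picture, depth): 420x560x3 uint8, blue, green, red; 420x560 float32, m along the optical axis (not along the pixel's ray), 0 where there is no reading.
- vision.camera_info(name): a dict with "K" (3x3 intrinsics, pixels), "dist" ([k1, k2, p1, p2, k3] as OpenCV has them; the pictures are not rectified), "pose" (4x4, takes a point from camera to world coordinates); the wrist camera has in their place "mount" (4x4, takes a point from camera to tool coordinates, whose origin is the TCP and whose axes are the tool frame's). Camera axes: x right, y up, looking along -z (the intrinsics and any distortion apply to the point x, -y, -z); pixel columns grow to the right and rows downward; lengths in m; the calibration is good to about 2 mm. A picture is of the moment at which its call begins: read the wrist's pose just before it. camera_info takes no time and is no camera call.
- manip.sign_off(): hands the job in, once; it reports no verdict.
Trained networks look in the newest picture that a camera, given by its name, has taken for a name from the list of things; names that differ only in an ending like _2 or _b are one class to them, and where a whole thing is asked for, a point or a joint stands for the part that bears it (a point fixed in the world has none). Each returns a list of dicts, best first, with "confidence" (0 to 1); they miss things now and then, are a little off and sometimes report something else, mostly with a low value. They report only what shows in the picture. A call takes as long as a camera call. They do not tell look-alikes from the thing itself.
- vision.find_in(camera, thing): "extent" ([left, top, right, bottom] in pixels, round what is visible of it).
The state is a dict: "clock": time; "joint_positions": joint angles; "dq": joint speeds; "joint_efforts": joint torques, N m; "tool_pos": TCP position; "ee_rot": TCP orientation; "ft_force": force on the tool from outside, world axes, zero at the start; "moment": the same for the moment, N m; "grip_width": finger opening in m.
Only numpy, scipy, OpenCV 4.12 (cv2) and the standard library are available. Lean on these libraries where they do the work, as an engineer would, in place of code of your own. Each camera call takes 0.05 s, during which the arm holds its last target. There are 200 camera calls.

## Working session

There is one attempt and no reset: what is moved stays moved. The work goes in short steps, Python scripts to look and compute and a tool call to move; the robot and the scene stay as the last step left them, time stands still between calls to the robot, and variables do not carry over. Pictures are saved under pics/ and viewed, about 12 in all and at most 16, crops included, and the job is handed in when it is done.

Besides the shell and the picture viewer there is one more tool, called as name(argument=value, ...), one argument or row to a line, values as JSON. servo_tool: Moves the arm, as the interface text tells. Its arguments: {"type":"object","properties":{"commands":{"type":"array","items":{"type":"array","items":{"type":"number"}}},"grip_force":{"type":"number"}},"required":["commands"]}

```bash
ls; mkdir -p pics; cat > h.py <<'E'
import numpy as np, cv2
from cell import manip, vision
from scipy.spatial.transform import Rotation as R
def T_tool(s=None):
    s=s or manip.get_state(); T=np.eye(4); T[:3,:3]=R.from_euler('xyz',s['ee_rot']).as_matrix(); T[:3,3]=s['tool_pos']; return T
def snap(c):
    i=vision.camera_info(c); P=T_tool()@np.array(i['mount']) if 'mount' in i else np.array(i['pose'])
    im,d=vision.snapshot(c); return im,d,np.array(i['K']),np.array(i['dist']),P
def cloud(d,K,D,P):
    h,w=d.shape; u,v=np.meshgrid(np.arange(w),np.arange(h))
    n=cv2.undistortPoints(np.stack([u,v],-1).reshape(-1,1,2).astype(np.float64),K,D).reshape(h,w,2)
    X=np.stack([n[...,0]*d,-n[...,1]*d,-d],-1); return X@P[:3,:3].T+P[:3,3]
def project(X,K,D,P):
    X=(np.atleast_2d(X)-P[:3,3])@P[:3,:3]; X=X*[1,-1,-1]
    return cv2.projectPoints(X,np.zeros(3),np.zeros(3),K,D)[0].reshape(-1,2)
def topdown(im,X,d,x0,x1,y0,y1,res=0.0015,zr=(-.01,.3)):
    # up = +x, left = +y ; height-max orthographic picture
    H=int((x1-x0)/res);W=int((y1-y0)/res);o=np.zeros((H,W,3),np.uint8);z=np.full((H,W),-1.)
    m=(d>0)&(X[...,2]>zr[0])&(X[...,2]<zr[1]); p=X[m];c=im[m]
    r=((x1-p[:,0])/res).astype(int);q=((y1-p[:,1])/res).astype(int);k=(r>=0)&(r<H)&(q>=0)&(q<W)
    r,q,p,c=r[k],q[k],p[k],c[k];s=np.argsort(p[:,2]);o[r[s],q[s]]=c[s];z[r[s],q[s]]=p[s,2];return o,z
E
python3 - <<'E'
from h import *
print(manip.get_state())
for c in ['scene','side','wrist']:
    im,d,K,D,P=snap(c); cv2.imwrite(f'pics/{c}0.png',im); np.savez(f'{c}0.npz',im=im,d=d,K=K,D=D,P=P); print(c,K.round(1).tolist(),P.round(3).tolist())
E
```

```text
pics
{'clock': 0.0, 'joint_positions': array([ 1.39207171e+00,  3.59370081e-01,  1.10061018e-02, -3.36968434e-04,
       -1.22411952e+00, -2.88107587e-01]), 'dq': array([-8.18286061e-04, -4.04967846e-04,  7.83298055e-05, -9.20291101e-04,
        5.08324669e-04, -5.25900305e-05]), 'joint_efforts': array([-1.87743390e-03, -5.82716596e+01,  2.93065274e+01,  6.99745461e+00,
        6.86368949e-03, -1.67727899e-04]), 'tool_pos': array([0.30360312, 0.60232989, 0.25061295]), 'ee_rot': array([ 0.1025425 ,  1.56907966, -1.93520079]), 'ft_force': array([-0.12870378,  0.25901761,  0.34704562]), 'moment': array([-0.01993756,  0.0117492 ,  0.00814078]), 'grip_width': 0.0875490772345656}
scene [[545.3, 0.0, 278.4], [0.0, 545.3, 203.9], [0.0, 0.0, 1.0]] [[0.72, 0.529, -0.449, -0.126], [-0.694, 0.557, -0.456, -0.586], [0.009, 0.64, 0.768, 1.14], [0.0, 0.0, 0.0, 1.0]]
side [[425.1, 0.0, 281.5], [0.0, 425.1, 208.2], [0.0, 0.0, 1.0]] [[-0.366, 0.825, -0.431, 0.081], [-0.931, -0.326, 0.165, 0.247], [-0.004, 0.461, 0.887, 0.973], [0.0, 0.0, 0.0, 1.0]]
wrist [[301.0, 0.0, 281.1], [0.0, 301.0, 211.2], [0.0, 0.0, 1.0]] [[-0.45, 0.862, 0.234, 0.366], [-0.893, -0.435, -0.118, 0.572], [0.001, -0.262, 0.965, 0.383], [0.0, 0.0, 0.0, 1.0]]
```

View pics/scene0.png

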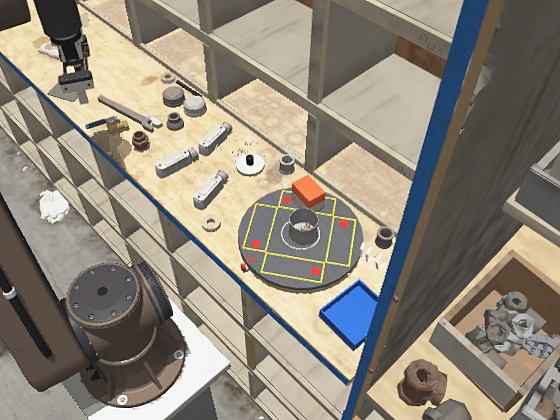

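View pics/side0.png

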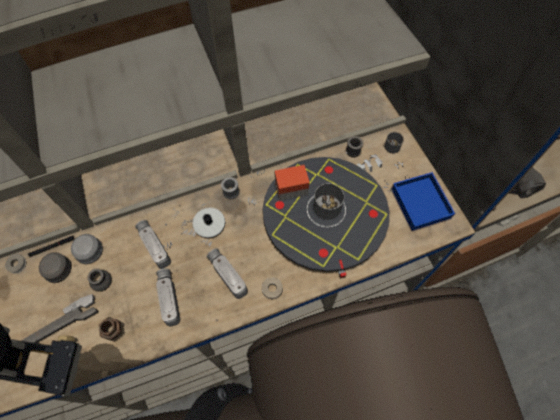

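The scene shows three conduits (scene px ~(176,162), (214,137), (210,188)), the lid at (249,161), the platter at (300,238) with the carton at (308,190), and the tray at (355,313). I'll make an orthographic measurement next.

```bash
python3 - <<'E'
from h import *
for c in ['scene','side']:
    f=np.load(c+'0.npz'); X=cloud(f['d'],f['K'],f['D'],f['P']); im=f['im'];d=f['d']
    o,z=topdown(im,X,d,.25,1.0,-.55,.65,.002)
    if c=='side':
        g=cv2.resize(cv2.medianBlur(cv2.dilate(o,np.ones((2,2))),3),None,fx=1.33,fy=1.33)
        for i in range(0,13):
            x=int(i*50*1.33); cv2.putText(g,f'{.65-.1*i:.2f}',(x,10),0,.35,(255,255,255)); cv2.line(g,(x,0),(x,g.shape[0]),(90,90,90),1)
        for i in range(0,8):
            y=int(i*50*1.33); cv2.putText(g,f'{1-.1*i:.1f}',(0,y+10),0,.35,(255,255,255)); cv2.line(g,(0,y),(g.shape[1],y),(90,90,90),1)
        cv2.imwrite('pics/top0.png',g)
    hsv=cv2.cvtColor(im,cv2.COLOR_BGR2HSV)
    v=(d>0)&(X[...,2]>-.01)&(X[...,2]<.15)&(X[...,0]>.2)&(X[...,0]<1)
    def comps(m,name,n=8,mn=12):
        k,l,st,_=cv2.connectedComponentsWithStats(m.astype(np.uint8))
        for i in np.argsort(-st[1:,4])[:n]+1:
            if st[i,4]<mn: continue
            p=X[l==i]; r=cv2.minAreaRect(p[:,:2].astype(np.float32)*1000)
            print(c,name,st[i,4],p.mean(0).round(4),'zmed',np.median(p[:,2]).round(3),np.percentile(p[:,2],98).round(3),[np.round(a,0) for a in r])
    H,S,V=cv2.split(hsv)
    comps(v&((H<5)|(H>172))&(S>170)&(V>100),'red')
    comps(v&(H>105)&(H<125)&(S>150)&(V>90),'blue',2,300)
    comps(v&(H>24)&(H<35)&(S>130)&(V>120)&(X[...,2]>.015),'yellow',2,50)
    comps(v&((H>35)|(S<60))&(X[...,2]>.012)&(X[...,0]<.95)&((X[...,1]>.0)),'tall',14,60)
    for t in ['conduit1_mid','lid_knob','tin','carton_mid','tray','platter']:
        vision.snapshot(c) if t=='conduit1_mid' else 0
        for q in vision.find_in(c,t):
            a,b,e,g=q['extent']; u,w=int((a+e)/2),int((b+g)/2); print(c,t,round(q['confidence'],2),np.round(q['extent']),X[w,u].round(3))
E
```

```text
scene red 51 [ 0.4414 -0.1378  0.0287] zmed 0.029 0.034 [array([ 442., -137.]), array([19., 20.]), np.float64(58.0)]
scene red 44 [0.3922 0.0206 0.0286] zmed 0.029 0.032 [array([392.,  20.]), array([21., 18.]), np.float64(45.0)]
scene red 43 [ 0.6007 -0.0881  0.0288] zmed 0.029 0.032 [array([601., -87.]), array([19., 19.]), np.float64(86.0)]
scene red 38 [0.5497 0.0698 0.0292] zmed 0.028 0.035 [array([550.,  69.]), array([18., 21.]), np.float64(32.0)]
scene red 20 [ 0.3264 -0.0047  0.0206] zmed 0.022 0.027 [array([327.,  -4.]), array([12.,  7.]), np.float64(50.0)]
scene red 16 [ 0.3498 -0.0072  0.0288] zmed 0.028 0.033 [array([350.,  -7.]), array([21.,  5.]), np.float64(3.0)]
scene blue 2084 [ 0.4252 -0.2703  0.0128] zmed 0.01 0.034 [array([ 430., -280.]), array([116., 132.]), np.float64(86.0)]
scene blue 300 [ 0.3247 -0.3835  0.0734] zmed 0.075 0.147 [array([ 325., -383.]), array([ 5., 22.]), np.float64(2.0)]
scene yellow 759 [ 0.4822 -0.0456  0.0287] zmed 0.029 0.033 [array([497., -33.]), array([274., 269.]), np.float64(35.0)]
scene tall 5138 [0.7165 0.5333 0.0565] zmed 0.042 0.144
[... 4100 characters left out ...]
([43., 48.]), np.float64(67.0)]
side tall 220 [0.3602 0.1666 0.0153] zmed 0.015 0.018 [array([361., 166.]), array([44., 46.]), np.float64(69.0)]
side conduit1_mid 0.63 [158. 269. 179. 326.] [0.417 0.394 0.041]
side lid_knob 0.61 [195. 209. 229. 238.] [0.572 0.246 0.012]
side tin 0.59 [318. 183. 345. 218.] [ 0.5   -0.043  0.061]
side tin 0.56 [383. 132. 405. 154.] [ 0.621 -0.296  0.02 ]
side carton_mid 0.62 [276. 167. 309. 199.] [0.564 0.034 0.089]
side carton_mid 0.32 [262. 156. 387. 273.] [ 0.472 -0.012  0.06 ]
side tray 0.62 [391. 173. 454. 230.] [ 0.433 -0.279  0.01 ]
side platter 0.65 [261. 158. 392. 272.] [ 0.47  -0.017  0.059]
side platter 0.25 [204. 247. 249. 302.] [0.423 0.255 0.037]
```

View pics/top0.png

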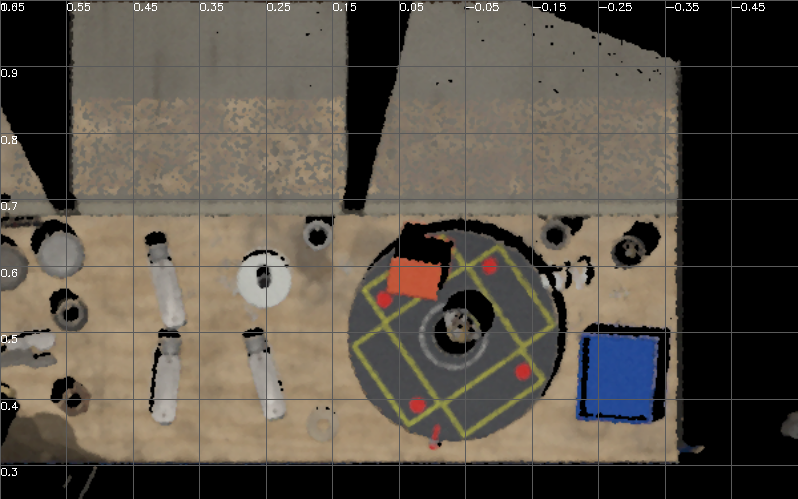

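```bash
cat >> h.py <<'E'
def plan(pos,phi,T=None):
    """delta rows for tool-down pose with jaw axis (tool z) at world angle phi deg (mod 180), from measured pose"""
    T=T_tool() if T is None else T
    best=None
    for k in (0,180):
        a=np.radians(phi+k); z=np.array([np.cos(a),np.sin(a),0]); x=np.array([0,0,-1.]); G=np.stack([x,np.cross(z,x),z],1)
        r=R.from_matrix(T[:3,:3].T@G).as_rotvec(degrees=True)
        if best is None or np.linalg.norm(r)<np.linalg.norm(best[1]): best=(T[:3,:3].T@(np.array(pos)-T[:3,3])*1000,r)
    return best[0].round(1),best[1].round(2)
def stat():
    s=manip.get_state(); T=T_tool(s); print('t',round(s['clock'],2),'pos',s['tool_pos'].round(4),'jaw',np.degrees(np.arctan2(T[1,2],T[0,2])).round(2),'tilt',np.degrees(np.arccos(min(1,-T[2,0]))).round(2),'q',s['joint_positions'].round(2),'F',s['ft_force'].round(1),'w',round(s['grip_width'],4)); return s
E
python3 - <<'E'
from h import *
stat()
for c in ['scene','side']:
    f=np.load(c+'0.npz'); X=cloud(f['d'],f['K'],f['D'],f['P']); im=f['im'];d=f['d']
    H,S,V=cv2.split(cv2.cvtColor(im,cv2.COLOR_BGR2HSV))
    m=(d>0)&(X[...,2]>.084)&(X[...,2]<.096)&(np.hypot(X[...,0]-.57,X[...,1]-.03)<.08)&(S>100)
    p=X[m]; print(c,'carton',len(p),p.mean(0).round(4),cv2.minAreaRect(p[:,:2].astype(np.float32)*1000))
    m=(d>0)&(X[...,2]>.085)&(X[...,2]<.095)&(np.hypot(X[...,0]-.4965,X[...,1]+.0325)<.06)&(S<90)
    p=X[m]; A=np.c_[2*p[:,:2],np.ones(len(p))]; s=np.linalg.lstsq(A,(p[:,:2]**2).sum(1),rcond=None)[0]
    print('tin',len(p),s[:2].round(4),np.sqrt(s[2]+s[0]**2+s[1]**2).round(4),cv2.minEnclosingCircle(p[:,:2].astype(np.float32)*1000))
    # lid knob
    m=(d>0)&(X[...,2]>.036)&(X[...,2]<.048)&(np.hypot(X[...,0]-.576,X[...,1]-.25)<.04); p=X[m]; print('knob top',p.mean(0).round(4))
print(plan([.566,.03,.2],-55))
E
```

```text
t 0.85 pos [0.3038 0.6027 0.2516] jaw -116.75 tilt 0.0 q [ 1.39  0.36  0.01 -0.   -1.22 -0.29] F [-0.1 -0.2  0.5] w 0.0876
scene carton 496 [0.5799 0.0233 0.09  ] ((570.9845581054688, 11.133628845214844), (123.82888793945312, 82.30860137939453), 49.97043991088867)
tin 80 [ 0.5001 -0.0376] 0.0347 ((500.3471984863281, -38.64867401123047), 36.92958068847656)
knob top [0.5783 0.2489 0.0403]
side carton 610 [0.5801 0.0292 0.0902] ((581.6971435546875, 28.715770721435547), (76.4062271118164, 55.59059524536133), 82.49707794189453)
tin 81 [ 0.4993 -0.0346] 0.0351 ((499.6728515625, -35.305152893066406), 36.995262145996094)
knob top [0.5765 0.2546 0.0405]
(array([ 51.6, 491.9, 393.4]), array([-61.75,   0.  ,   0.  ]))
```

```bash
python3 - <<'E'
from h import *
for c in ['scene','side']:
    f=np.load(c+'0.npz'); X=cloud(f['d'],f['K'],f['D'],f['P']).reshape(-1,3); X=X[f['d'].ravel()>0]
    for z0,z1 in [(-.01,.02),(.02,.05),(.05,.1),(.1,.15),(.15,.25),(.25,.35),(.35,.6)]:
        m=(X[:,2]>z0)&(X[:,2]<z1)&(X[:,0]>.655)
        print(c,z0,[ (round(y,2),round(X[m&(abs(X[:,1]-y)<.05),0].min(),3)) for y in np.arange(-.3,.5,.1) if (m&(abs(X[:,1]-y)<.05)).sum()>5])
E
python3 -c "
from h import *
print(plan([.581,.026,.22],-7.5))"
```

```text
scene -0.01 [(np.float64(-0.2), np.float64(0.655)), (np.float64(-0.1), np.float64(0.655)), (np.float64(0.0), np.float64(0.665)), (np.float64(0.1), np.float64(0.655)), (np.float64(0.2), np.float64(0.656)), (np.float64(0.3), np.float64(0.655)), (np.float64(0.4), np.float64(0.655))]
scene 0.02 [(np.float64(-0.2), np.float64(0.655)), (np.float64(-0.1), np.float64(0.678)), (np.float64(0.0), np.float64(0.655)), (np.float64(0.1), np.float64(0.656)), (np.float64(0.2), np.float64(0.655)), (np.float64(0.3), np.float64(0.677)), (np.float64(0.4), np.float64(0.677))]
scene 0.05 [(np.float64(0.1), np.float64(0.678))]
scene 0.1 [(np.float64(0.1), np.float64(0.678))]
scene 0.15 [(np.float64(-0.2), np.float64(0.668)), (np.float64(-0.1), np.float64(0.674)), (np.float64(0.0), np.float64(0.674)), (np.float64(0.1), np.float64(0.674)), (np.float64(0.2), np.float64(0.674)), (np.float64(0.3), np.float64(0.67)), (np.float64(0.4), np.float64(0.676))]
scene 0.25 [(np.float64(-0.2), np.float64(0.673)), (np.float64(-0.1), np.float64(0.674)), (np.float64(0.0), np.float64(0.674)), (np.float64(0.1), np.float64(0.67
[... 1174 characters left out ...]
0.676)), (np.float64(0.1), np.float64(0.676)), (np.float64(0.2), np.float64(0.677)), (np.float64(0.3), np.float64(0.673)), (np.float64(0.4), np.float64(0.675))]
side 0.25 [(np.float64(-0.3), np.float64(0.676)), (np.float64(-0.2), np.float64(0.672)), (np.float64(-0.1), np.float64(0.675)), (np.float64(0.0), np.float64(0.675)), (np.float64(0.1), np.float64(0.676)), (np.float64(0.2), np.float64(0.677)), (np.float64(0.3), np.float64(0.673)), (np.float64(0.4), np.float64(0.676))]
side 0.35 [(np.float64(0.1), np.float64(0.677)), (np.float64(0.2), np.float64(0.678)), (np.float64(0.3), np.float64(0.67)), (np.float64(0.4), np.float64(0.67))]
(array([ 31.6, 507.1, 390.2]), array([70.75,  0.  , -0.  ]))
```

servo_tool(
  commands=[
    [100,3,48,37,-5,0,0],
    [100,6,96,74,-10,0,0],
    [100,9,145,111,-15,0,0],
    [100,12,194,149,-19.2,0,0],
    [100,15,244,188,-19.2,0,0],
  ],
)

```text
clock: 1.48
tool_pos: [0.4372, 0.3242, 0.2369]
ee_rot: [2.523, 1.57, 0.822]
ft_force: [1.0, -0.5, 0.6]
grip_width: 0.088
```

```bash
python3 -c "
from h import *
stat();print(plan([.581,.026,.22],82.5))"
```

```text
t 1.48 pos [0.4372 0.3242 0.2369] jaw -97.46 tilt 0.05 q [ 1.    0.15 -0.3   0.   -1.12  0.44] F [ 1.  -0.5  0.6] w 0.088
(array([ 16.8, 181.3, 277. ]), array([ 0.04, -0.04, -0.03]))
```

servo_tool(
  commands=[
    [100,3,33,50,0,0,0],
    [100,6,66,101,0,0,0],
    [100,10,99,151,0,0,0],
    [100,13,132,202,0,0,0],
    [100,16,165,252,0,0,0],
  ],
)

```text
clock: 2.1
tool_pos: [0.5679, 0.0526, 0.2209]
ee_rot: [2.0, 1.57, 0.297]
ft_force: [0.7, 1.2, 0.7]
grip_width: 0.0877
```

servo_tool(
  commands=[
    [100,0,16,25,0,0,0],
    [100,0,16,25,0,0,0],
    [100,0,16,25,0,0,0],
    [100,0,16,25,0,0,0],
    [100,0,16,25,0,0,0],
  ],
)

```text
clock: 2.72
tool_pos: [0.5795, 0.0285, 0.2208]
ee_rot: [2.074, 1.57, 0.373]
ft_force: [0.5, 0.8, -0.4]
grip_width: 0.0878
```

```bash
python3 - <<'E'
from h import *
stat()
im,d,K,D,P=snap('wrist'); cv2.imwrite('pics/w1.png',im); np.savez('w1.npz',im=im,d=d,K=K,D=D,P=P)
X=cloud(d,K,D,P); H,S,V=cv2.split(cv2.cvtColor(im,cv2.COLOR_BGR2HSV))
m=(d>0)&(X[...,2]>.084)&(X[...,2]<.096)&(np.hypot(X[...,0]-.58,X[...,1]-.026)<.08)&(S>100)
p=X[m]; r=cv2.minAreaRect(p[:,:2].astype(np.float32)*1000); print('carton',len(p),p.mean(0).round(4),r)
m=(d>0)&(X[...,2]>.085)&(X[...,2]<.095)&(np.hypot(X[...,0]-.4965,X[...,1]+.0325)<.06)&(S<90)
p=X[m]; print('tin',len(p),cv2.minEnclosingCircle(p[:,:2].astype(np.float32)*1000) if len(p)>5 else '')
m=((H<5)|(H>172))&(S>170)&(V>80)&(abs(X[...,2]-.028)<.008)
k,l,st,_=cv2.connectedComponentsWithStats(m.astype(np.uint8))
for i in range(1,k):
    if st[i,4]>40: print('red',st[i,4],X[l==i].mean(0).round(4))
E
```

```text
t 2.73 pos [0.5795 0.0285 0.2208] jaw -97.46 tilt 0.02 q [ 0.39  0.23 -0.25  0.   -1.1   1.05] F [ 0.5  0.8 -0.4] w 0.0878
carton 4699 [0.5842 0.0282 0.0896] ((582.7765502929688, 28.094507217407227), (76.03242492675781, 53.16921615600586), 81.70401000976562)
tin 233 ((500.37432861328125, -33.25634765625), 35.914222717285156)
```

View pics/w1.png

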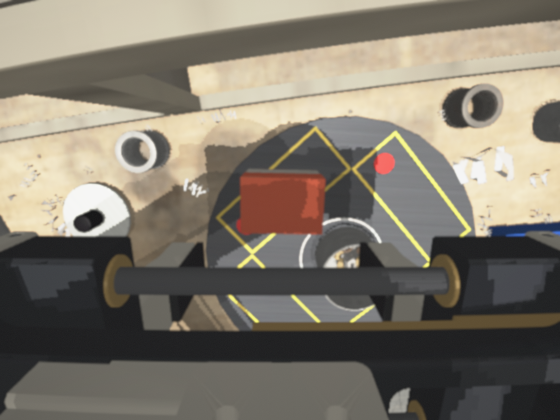

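servo_tool(
  commands=[
    [100,20,3.3,0,0.8,0,0],
    [100,55,3.3,0,0.8,0,0],
    [100,90,3.3,0,0.8,0,0],
    [100,125,3.3,0,0.8,0,0],
    [100,143,3.3,0,0.8,0,0],
  ],
)

```text
clock: 3.4
tool_pos: [0.582, 0.0273, 0.0758]
ee_rot: [-1.13, 1.569, -2.846]
ft_force: [-0.3, 1.2, 0.4]
grip_width: 0.0877
```

servo_tool(
  commands=[
    [100,0,0,0,0,0,0],
    [96,0,0,0,0,0,0],
    [94,0,0,0,0,0,0],
    [92,0,0,0,0,0,0],
    [90,0,0,0,0,0,0],
  ],
  grip_force=5,
)

```text
clock: 4.03
tool_pos: [0.5832, 0.0272, 0.0781]
ee_rot: [2.086, 1.57, 0.37]
ft_force: [-0.5, 0.2, -0.4]
grip_width: 0.0792
```

servo_tool(
  commands=[
    [89,0,0,0,0,0,0],
    [88,0,0,0,0,0,0],
    [87,0,0,0,0,0,0],
    [86,0,0,0,0,0,0],
    [84,0,0,0,0,0,0],
  ],
  grip_force=5,
)

```text
clock: 4.65
tool_pos: [0.583, 0.0272, 0.0776]
ee_rot: [2.247, 1.571, 0.53]
ft_force: [-0.8, 0.7, 0.1]
grip_width: 0.0752
```

```bash
cat >> h.py <<'E'
def dots(c='side'):
    im,d,K,D,P=snap(c); X=cloud(d,K,D,P); H,S,V=cv2.split(cv2.cvtColor(im,cv2.COLOR_BGR2HSV))
    m=((H<5)|(H>172))&(S>150)&(V>80)&(abs(X[...,2]-.028)<.006)
    k,l,st,_=cv2.connectedComponentsWithStats(m.astype(np.uint8)); ref=np.array([[.3923,.0229],[.4424,-.1351],[.5506,.0729],[.6009,-.0851]]); c0=np.array([.4966,-.0311])
    for i in range(1,k):
        p=X[l==i].mean(0)[:2]
        if st[i,4]>25 and abs(np.hypot(*(p-c0))-.1176)<.01:
            a=np.degrees(np.arctan2(*(p-c0)[::-1])); b=np.degrees(np.arctan2((ref-c0)[:,1],(ref-c0)[:,0])); e=(a-b+180)%360-180; print(c,'dot',p.round(4),'turn',e[np.abs(e).argmin()].round(2))
    return im,d,X
E
python3 -c "
from h import *
stat();dots()"
```

```text
t 4.65 pos [0.583  0.0272 0.0776] jaw -98.34 tilt 0.0 q [ 0.38  0.38 -0.4  -0.   -0.79  1.04] F [-0.8  0.7  0.1] w 0.0752
```

servo_tool(
  commands=[
    [70,0,0,0,0,0,0],
    [70,0,0,0,0,0,0],
    [70,-3,0,0,0,0,0],
    [70,-10,0,0,0,0,0],
    [70,-25,0,0,0,0,0],
  ],
  grip_force=18,
)

```text
clock: 5.32
tool_pos: [0.5826, 0.027, 0.1029]
ee_rot: [-1.076, 1.569, -2.793]
ft_force: [-0.3, -0.4, -1.2]
grip_width: 0.0749
```

servo_tool(
  commands=[
    [70,-30,0,0,0,0,0],
    [70,-60,0,0,0,0,0],
    [70,-90,0,0,0,0,0],
    [70,-100,0,0,0,0,0],
    [70,-100,0,0,0,0,0],
  ],
)

```text
clock: 5.95
tool_pos: [0.5831, 0.0272, 0.2033]
ee_rot: [2.2, 1.569, 0.483]
ft_force: [-1.2, 0.0, -2.4]
grip_width: 0.0752
```

```bash
python3 -c "
from h import *
stat();dots('scene');dots('side')
print(plan([.430,-.274,.17],-4))
f=np.load('w1.npz');X=cloud(f['d'],f['K'],f['D'],f['P'])
for c in ['scene','side']:
    f=np.load(c+'0.npz');X=cloud(f['d'],f['K'],f['D'],f['P']);H,S,V=cv2.split(cv2.cvtColor(f['im'],cv2.COLOR_BGR2HSV))
    m=(H>105)&(H<125)&(S>120)&(abs(X[...,2]-.010)<.004)&(X[...,1]>-.36)&(X[...,1]<-.2);p=X[m];print(c,'floor',cv2.minAreaRect(p[:,:2].astype(np.float32)*1000))
    m=(H>105)&(H<125)&(S>120)&(X[...,2]>.026)&(X[...,2]<.04)&(X[...,1]>-.36)&(X[...,1]<-.2);p=X[m];print('rim',cv2.minAreaRect(p[:,:2].astype(np.float32)*1000))
"
```

```text
t 5.95 pos [0.5831 0.0272 0.2033] jaw -98.35 tilt 0.09 q [ 0.38  0.25 -0.26 -0.   -1.06  1.04] F [-1.2  0.  -2.4] w 0.0752
scene dot [0.5511 0.0711] turn -0.62
scene dot [ 0.6005 -0.0886] turn -1.58
scene dot [0.3919 0.0211] turn 0.88
scene dot [ 0.4416 -0.1374] turn 0.18
side dot [0.5508 0.0733] turn -0.01
side dot [0.3949 0.0242] turn -1.15
(array([  31.9, -106.8,  320. ]), array([8.564e+01, 9.000e-02, 6.000e-02]))
scene floor ((430.7445983886719, -280.04266357421875), (113.09241485595703, 131.28529357910156), 85.93360900878906)
rim ((430.52545166015625, -279.56884765625), (115.85299682617188, 131.45913696289062), 86.11224365234375)
side floor ((430.4256896972656, -275.89959716796875), (115.79014587402344, 127.86994171142578), 85.85311126708984)
rim ((430.5672302246094, -275.10113525390625), (116.52727508544922, 130.309326171875), 86.00621032714844)
```

servo_tool(
  commands=[
    [70,0,-14,45,10,0,0],
    [70,0,-30,95,20,0,0],
    [70,0,-47,145,30.5,0,0],
    [70,0,-64,195,41,0,0],
    [70,0,-80,240,51,0,0],
  ],
)

```text
clock: 6.68
tool_pos: [0.4673, -0.2, 0.2014]
ee_rot: [-0.623, 1.569, 3.048]
ft_force: [0.4, -1.5, -0.6]
grip_width: 0.0748
```

```bash
python3 -c "
from h import *
stat();print(plan([.4305,-.275,.17],-4))"
```

```text
t 6.67 pos [ 0.4673 -0.2     0.2014] jaw -149.69 tilt 0.13 q [-0.02  0.13 -0.42 -0.   -1.03  0.55] F [ 0.4 -1.5 -0.6] w 0.0748
(array([31.4, 46.2, 69.6]), array([34.31,  0.12,  0.04]))
```

servo_tool(
  commands=[
    [70,0,9,14,10,0,0],
    [70,0,18,32,20,0,0],
    [70,0,28,50,30,0,0],
    [70,10,36,60,34.3,0,0],
    [70,30,36,60,34.3,0,0],
  ],
)

```text
clock: 7.3
tool_pos: [0.4352, -0.261, 0.1716]
ee_rot: [-0.047, 1.57, 3.029]
ft_force: [1.0, -0.1, -2.0]
grip_width: 0.075
```

```bash
python3 -c "
from h import *
stat();print(plan([.4305,-.265,.062],-4))"
```

```text
t 7.3 pos [ 0.4352 -0.261   0.1716] jaw 176.22 tilt 0.03 q [-0.15  0.15 -0.46  0.   -0.95  0.09] F [ 1.  -0.1 -2. ] w 0.075
(array([109.6,   4.3,   4.3]), array([0.22, 0.03, 0.  ]))
```

servo_tool(
  commands=[
    [70,30,4,4,0,0,0],
    [70,60,4,4,0,0,0],
    [70,90,4,4,0,0,0],
    [70,105,4,4,0,0,0],
    [70,110,4,4,0,0,0],
  ],
)

```text
clock: 7.92
tool_pos: [0.4309, -0.2639, 0.0615]
ee_rot: [-0.076, 1.568, 3.002]
ft_force: [-0.1, 0.1, -1.5]
grip_width: 0.0747
```

servo_tool(
  commands=[
    [70,1,0,0,0,0,0],
    [92,1,0,0,0,0,0],
    [100,1,0,0,0,0,0],
    [100,1,0,0,0,0,0],
    [100,1,0,0,0,0,0],
  ],
)

```text
clock: 8.55
tool_pos: [0.4316, -0.264, 0.0619]
ee_rot: [2.994, 1.57, -0.212]
ft_force: [-0.0, -0.1, -0.4]
grip_width: 0.0876
```

servo_tool(
  commands=[
    [100,-15,0,0,0,0,0],
    [100,-40,0,0,0,0,0],
    [100,-80,0,0,0,0,0],
    [100,-120,0,0,0,0,0],
    [100,-150,0,0,0,0,0],
  ],
)

```text
clock: 9.18
tool_pos: [0.4318, -0.2642, 0.2147]
ee_rot: [2.907, 1.568, -0.298]
ft_force: [0.3, 0.2, -0.0]
grip_width: 0.0877
```

```bash
python3 -c "
from h import *
stat();im,d,K,D,P=snap('wrist');X=cloud(d,K,D,P)
H,S,V=cv2.split(cv2.cvtColor(im,cv2.COLOR_BGR2HSV))
m=((H<8)|(H>170))&(S>100)&(X[...,2]>.05)&(X[...,2]<.09);p=X[m];print('carton',len(p),p.mean(0).round(4),np.percentile(p[:,2],[5,50,95]).round(3),cv2.minAreaRect(p[:,:2].astype(np.float32)*1000))
dots('scene'); print(plan([.432,.25,.2],105))
"
```

```text
t 9.18 pos [ 0.4318 -0.2642  0.2147] jaw 176.36 tilt 0.15 q [-0.16  0.11 -0.41  0.   -1.05  0.1 ] F [ 0.3  0.2 -0. ] w 0.0877
carton 4378 [ 0.4321 -0.2657  0.0712] [0.069 0.072 0.073] ((431.640625, -263.6914367675781), (51.86079406738281, 75.44617462158203), 86.14946746826172)
scene dot [0.55   0.0704] turn -0.3
scene dot [ 0.6011 -0.0884] turn -1.36
scene dot [0.3919 0.0206] turn 1.08
scene dot [ 0.442  -0.1372] turn 0.3
(array([  15.2, -513.6,   33.8]), array([71.39, -0.42,  0.17]))
```

servo_tool(
  commands=[
    [100,0,-50,3,9,0,0],
    [100,0,-105,6,18,0,0],
    [100,0,-160,10,27,0,0],
    [100,0,-215,14,36,0,0],
    [100,0,-270,18,45,0,0],
  ],
)

```text
clock: 9.9
tool_pos: [0.4311, -0.0028, 0.2122]
ee_rot: [-1.958, 1.57, 0.36]
ft_force: [1.3, 0.6, 0.1]
grip_width: 0.0879
```

```bash
python3 -c "
from h import *
stat();print(plan([.432,.25,.22],105))"
```

```text
t 9.9 pos [ 0.4311 -0.0028  0.2122] jaw 132.79 tilt 0.05 q [ 0.45 -0.02 -0.55  0.   -1.04 -1.28] F [1.3 0.6 0.1] w 0.0879
(array([  -7.7, -172.4,  184.9]), array([ 2.779e+01, -1.000e-02,  5.000e-02]))
```

servo_tool(
  commands=[
    [100,-2,-34,37,9,0,0],
    [100,-4,-72,78,18,0,0],
    [100,-6,-112,120,27.8,0,0],
    [100,-8,-150,161,27.8,0,0],
    [100,-8,-172,185,27.8,0,0],
  ],
)

```text
clock: 10.52
tool_pos: [0.4305, 0.2507, 0.2201]
ee_rot: [-1.112, 1.57, 0.727]
ft_force: [-0.1, -0.8, -0.3]
grip_width: 0.0878
```

```bash
cat >> h.py <<'E'
def conduit(X,d,near,sgn):
    """near: xy guess; returns centre, length angle (0-180), and mean height/width at the two ends"""
    m=(d>0)&(X[...,2]>.018)&(X[...,2]<.046)&(np.hypot(X[...,0]-near[0],X[...,1]-near[1])<.085)
    k,l,st,_=cv2.connectedComponentsWithStats(m.astype(np.uint8)); i=1+st[1:,4].argmax(); p=X[l==i]
    t=p[p[:,2]>.030][:,:2].astype(np.float32)
    (c,(w,h),a)=cv2.minAreaRect(t*1000); a=a if w>h else a+90; a=(a+90)%180-90
    u=np.array([np.cos(np.radians(a)),np.sin(np.radians(a))]); n=np.array([-u[1],u[0]]); q=p[:,:2]-np.array(c)/1000
    for s in (-1,1):
        e=(q@u*s>.045); print('  end',s*1,'n',e.sum(),'width',np.ptp(np.percentile(q[e]@n,[3,97])).round(4),'z90',np.percentile(p[e,2],90).round(4))
    r=(cv2.minAreaRect(p[:,:2].astype(np.float32)*1000)); print('  top',np.round(c,1),(round(w),round(h)),'ang',round(a,2),'full',np.round(r[0],1),np.round(r[1],0))
E
python3 - <<'E'
from h import *
stat()
im,d,K,D,P=snap('wrist'); cv2.imwrite('pics/w2.png',im); X=cloud(d,K,D,P)
for n in [(.432,.251),(.427,.397),(.570,.397)]: print(n); conduit(X,d,n,1)
E
```

```text
t 10.53 pos [0.4305 0.2507 0.2201] jaw 105.37 tilt 0.03 q [ 0.92  0.09 -0.42  0.   -1.06 -2.23] F [-0.1 -0.8 -0.3] w 0.0878
(0.432, 0.251)
  end -1 n 611 width 0.0309 z90 0.0367
  end 1 n 407 width 0.0303 z90 0.0327
  top [433.5 252.7] (127, 34) ang 16.16 full [432.6 252.5] [129.  34.]
(0.427, 0.397)
  end -1 n 76 width 0.0231 z90 0.0319
  end 1 n 11 width 0.0074 z90 0.0362
  top [412.7 401.7] (36, 96) ang -5.08 full [412.1 401.7] [36. 97.]
(0.57, 0.397)Traceback (most recent call last):
  File "<stdin>", line 4, in <module>
  File "h.py", line 50, in conduit
    e=(q@u*s>.045); print('  end',s*1,'n',e.sum(),'width',np.ptp(np.percentile(q[e]@n,[3,97])).round(4),'z90',np.percentile(p[e,2],90).round(4))
                                                                 ~~~~~~~~~~~~~^^^^^^^^^^^^^^^
    return _quantile_unchecked(
        a, q, axis, out, overwrite_input, method, keepdims, weights)
    return _ureduce(a,
                    func=_quantile_ureduce_func,
    ...<5 lines>...
                    overwrite_input=overwrite_input,
                    method=method)
    r = func(a, **kwargs)
    result = _quantile(arr,
                       quantiles=q,
    ...<2 lines>...
                       out=out,
                       weights=wgt)
    slices_having_nans = np.isnan(arr[-1, ...])
                                  ~~~^^^^^^^^^
IndexError: index -1 is out of bounds for axis 0 with size 0
```

View pics/w2.png

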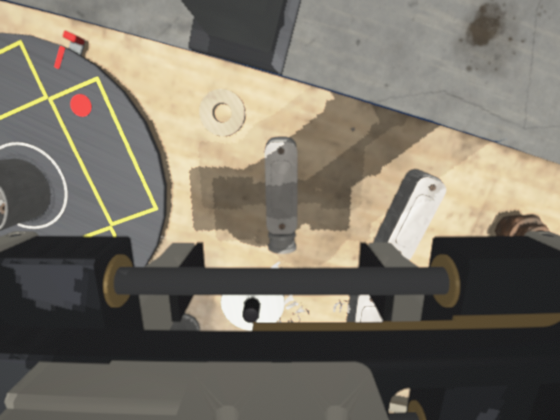

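servo_tool(
  commands=[
    [75,40,-2.5,1.2,-0.8,0,0],
    [75,85,-2.5,1.2,-0.8,0,0],
    [75,130,-2.5,1.2,-0.8,0,0],
    [75,170,-2.5,1.2,-0.8,0,0],
    [75,189,-2.5,1.2,-0.8,0,0],
  ],
)

```text
clock: 11.2
tool_pos: [0.432, 0.249, 0.0288]
ee_rot: [2.158, 1.568, -2.274]
ft_force: [0.9, 0.0, 0.6]
grip_width: 0.0657
```

servo_tool(
  commands=[
    [75,1,0,0,0,0,0],
    [55,1,0,0,0,0,0],
    [45,1,0,0,0,0,0],
    [30,1,0,0,0,0,0],
    [30,1,0,0,0,0,0],
  ],
  grip_force=25,
)

```text
clock: 11.82
tool_pos: [0.4332, 0.2505, 0.0303]
ee_rot: [-0.924, 1.569, 0.927]
ft_force: [-1.0, -0.0, 5.3]
grip_width: 0.0351
```

servo_tool(
  commands=[
    [30,0,0,0,0,0,0],
    [30,-20,0,0,0,0,0],
    [30,-60,0,0,0,0,0],
    [30,-110,0,0,0,0,0],
    [30,-150,0,0,0,0,0],
  ],
)

```text
clock: 12.45
tool_pos: [0.4327, 0.2499, 0.1813]
ee_rot: [-0.57, 1.57, 1.281]
ft_force: [0.0, 1.2, -2.9]
grip_width: 0.0351
```

```bash
python3 -c "
from h import *
stat();print(plan([.5556,-.1181,.18],124.6))"
```

```text
t 12.45 pos [0.4327 0.2499 0.1813] jaw 106.06 tilt 0.02 q [ 0.92  0.13 -0.47 -0.   -0.97 -2.21] F [ 0.   1.2 -2.9] w 0.0351
(array([   1.2,  -16.3, -387.6]), array([-1.854e+01,  1.000e-02,  1.000e-02]))
```

servo_tool(
  commands=[
    [30,0,-2,-50,-5,0,0],
    [30,0,-4,-105,-10,0,0],
    [30,0,-7,-160,-14,0,0],
    [30,0,-10,-215,-18.5,0,0],
    [30,0,-12,-270,-18.5,0,0],
  ],
)

```text
clock: 13.08
tool_pos: [0.5191, -0.0078, 0.1794]
ee_rot: [0.738, 1.57, 2.913]
ft_force: [1.6, 1.3, -2.3]
grip_width: 0.0351
```

```bash
python3 -c "
from h import *
stat();print(plan([.5556,-.1181,.18],124.6))"
```

```text
t 13.07 pos [ 0.5191 -0.0078  0.1794] jaw 124.64 tilt 0.03 q [ 0.36  0.16 -0.43 -0.   -0.98 -1.33] F [ 1.6  1.3 -2.3] w 0.0351
(array([  -0.6,   32.7, -111.5]), array([ 0.04,  0.02, -0.02]))
```

servo_tool(
  commands=[
    [30,0,10,-35,0,0,0],
    [30,0,20,-70,0,0,0],
    [30,0,29,-100,0,0,0],
    [30,0,33,-111.5,0,0,0],
    [30,0,33,-111.5,0,0,0],
  ],
)

```text
clock: 13.7
tool_pos: [0.5548, -0.117, 0.179]
ee_rot: [0.824, 1.57, 2.997]
ft_force: [-0.5, 0.7, -2.6]
grip_width: 0.035
```

```bash
python3 -c "
from h import *
stat();print(plan([.5556,-.1181,.0595],124.6))
im,d,X=dots('wrist');cv2.imwrite('pics/w3.png',im)
"
```

```text
t 13.7 pos [ 0.5548 -0.117   0.179 ] jaw 124.48 tilt 0.07 q [ 0.14  0.24 -0.33 -0.   -1.   -1.11] F [-0.5  0.7 -2.6] w 0.035
(array([ 1.195e+02, -1.000e-01, -1.400e+00]), array([-0.12,  0.04, -0.05]))
wrist dot [0.3926 0.0238] turn -0.46
```

View pics/w3.png

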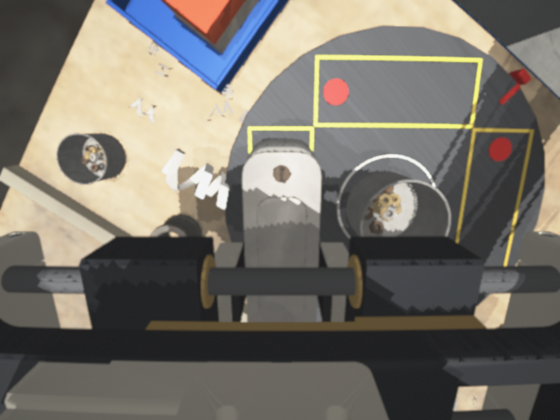

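servo_tool(
  commands=[
    [30,30,0.5,-0.3,0,0,0],
    [30,65,0.5,-0.3,0,0,0],
    [30,95,0.5,-0.3,0,0,0],
    [30,112,0.5,-0.3,0,0,0],
    [30,116,0.5,-0.3,0,0,0],
  ],
)

```text
clock: 14.38
tool_pos: [0.5541, -0.1162, 0.0626]
ee_rot: [1.016, 1.569, -3.092]
ft_force: [0.5, -0.6, -2.1]
grip_width: 0.0351
```

servo_tool(
  commands=[
    [30,1,0,0,0,0,0],
    [30,2,0,0,0,0,0],
    [30,3,0,0,0,0,0],
    [30,3.5,0,0,0,0,0],
    [30,3.5,0,0,0,0,0],
  ],
)

```text
clock: 15.0
tool_pos: [0.555, -0.1172, 0.0602]
ee_rot: [-2.108, 1.571, 0.066]
ft_force: [-1.0, 0.2, -2.2]
grip_width: 0.0351
```

servo_tool(
  commands=[
    [30,0.5,0,0,0,0,0],
    [30,1,0,0,0,0,0],
    [30,1.5,0,0,0,0,0],
    [44,1.5,0,0,0,0,0],
    [50,1.5,0,0,0,0,0],
  ],
)

```text
clock: 15.62
tool_pos: [0.5553, -0.1171, 0.0588]
ee_rot: [-2.223, 1.57, -0.048]
ft_force: [0.2, 0.1, -0.6]
grip_width: 0.0426
```

servo_tool(
  commands=[
    [58,0,0,0,0,0,0],
    [58,0,0,0,0,0,0],
    [58,-15,0,0,0,0,0],
    [58,-45,0,0,0,0,0],
    [58,-90,0,0,0,0,0],
  ],
)

```text
clock: 16.25
tool_pos: [0.5543, -0.1172, 0.1496]
ee_rot: [1.105, 1.569, -3.004]
ft_force: [1.0, -0.5, 0.3]
grip_width: 0.0508
```

servo_tool(
  commands=[
    [58,-30,-20,20,0,0,0],
    [58,-60,-40,70,0,0,0],
    [58,-60,-60,130,0,0,0],
    [58,-60,-80,190,0,0,0],
    [58,-60,-90,250,0,0,0],
  ],
)

```text
clock: 16.88
tool_pos: [0.4869, 0.1417, 0.21]
ee_rot: [-1.665, 1.569, 0.509]
ft_force: [0.2, 1.1, -0.5]
grip_width: 0.0508
```

```bash
python3 -c "
from h import *
stat();im,d,X=dots('side');conduit(X,d,[.5556,-.117],1)" 2>&1 | tail -9; sed -i 's/X\[...,2\]>.018)&(X\[...,2\]<.046)/X[...,2]>z0+.018)\&(X[...,2]<z0+.046)/; s/near,sgn)/near,z0=0)/; s/p\[:,2\]>.030\]/p[:,2]>z0+.030]/' h.py; python3 -c "
from h import *
im,d,X=dots('side');conduit(X,d,[.5556,-.117],.028)
print(plan([.427,.398,.21],85))"
```

```text
Traceback (most recent call last):
  File "h.py", line 45, in conduit
    k,l,st,_=cv2.connectedComponentsWithStats(m.astype(np.uint8)); i=1+st[1:,4].argmax(); p=X[l==i]
                                                                       ~~~~~~~~~~~~~~~^^
ValueError: attempt to get argmax of an empty sequence
t 16.88 pos [0.4869 0.1417 0.21  ] jaw 124.57 tilt 0.11 q [ 0.67  0.11 -0.41  0.   -1.04 -1.64] F [ 0.2  1.1 -0.5] w 0.0508Traceback (most recent call last):
  File "<string>", line 3, in <module>
    im,d,X=dots('side');conduit(X,d,[.5556,-.117],.028)
                        ~~~~~~~^^^^^^^^^^^^^^^^^^^^^^^^
  File "h.py", line 45, in conduit
    k,l,st,_=cv2.connectedComponentsWithStats(m.astype(np.uint8)); i=1+st[1:,4].argmax(); p=X[l==i]
                                                                       ~~~~~~~~~~~~~~~^^
ValueError: attempt to get argmax of an empty sequence
```

```bash
python3 -c "
from h import *
print(plan([.427,.398,.21],85));im,d,X=dots('scene');conduit(X,d,[.5556,-.117],.028)
"
```

```text
(array([  0.5, -97. , 241.7]), array([39.89,  0.08,  0.13]))
scene dot [0.5503 0.0701] turn -0.5
scene dot [0.3917 0.0208] turn 1.04
scene dot [ 0.4417 -0.1377] turn 0.29
  end -1 n 140 width 0.0312 z90 0.0666
  end 1 n 76 width 0.0303 z90 0.0627
  top [ 555.6 -118.8] (131, 34) ang 34.49 full [ 555.7 -118.7] [133.  34.]
```

servo_tool(
  commands=[
    [80,0,-18,46,8,0,0],
    [80,0,-38,96,18,0,0],
    [80,0,-60,148,28,0,0],
    [80,0,-80,200,38,0,0],
    [80,0,-97,242,40,0,0],
  ],
)

```text
clock: 17.65
tool_pos: [0.4301, 0.3952, 0.2094]
ee_rot: [-0.76, 1.57, 0.712]
ft_force: [0.3, -0.6, 0.4]
grip_width: 0.0703
```

servo_tool(
  commands=[
    [80,0,0,0,0,0,0],
    [80,0,0,0,0,0,0],
    [80,0,0,0,0,0,0],
    [80,0,0,0,0,0,0],
    [80,0,0,0,0,0,0],
  ],
)

```text
clock: 18.27
tool_pos: [0.4302, 0.3936, 0.2088]
ee_rot: [-0.467, 1.571, 1.008]
ft_force: [-1.2, 0.1, 0.9]
grip_width: 0.0703
```

```bash
python3 -c "
from h import *
stat()
im,d,K,D,P=snap('wrist'); cv2.imwrite('pics/w4.png',im); X=cloud(d,K,D,P)
conduit(X,d,(.427,.398))
"
```

```text
t 18.27 pos [0.4302 0.3936 0.2088] jaw 84.52 tilt 0.01 q [ 1.08  0.24 -0.26  0.   -1.07 -2.74] F [-1.2  0.1  0.9] w 0.0703
  end -1 n 654 width 0.0304 z90 0.0367
  end 1 n 430 width 0.0293 z90 0.0325
  top [429.  400.7] (33, 127) ang -5.98 full [428.1 400.8] [ 34. 129.]
```

View pics/w4.png

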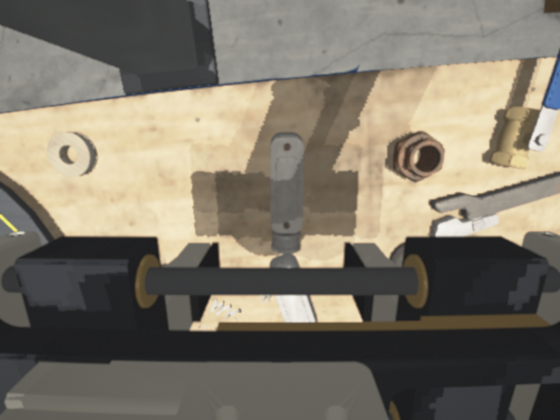

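servo_tool(
  commands=[
    [80,40,2.8,7,0.5,0,0],
    [80,85,2.8,7,0.5,0,0],
    [80,130,2.8,7,0.5,0,0],
    [80,165,2.8,7,0.5,0,0],
    [80,178,2.8,7,0.5,0,0],
  ],
)

```text
clock: 18.95
tool_pos: [0.4272, 0.4002, 0.0286]
ee_rot: [2.728, 1.567, -2.088]
ft_force: [-0.6, 0.0, -0.0]
grip_width: 0.0702
```

servo_tool(
  commands=[
    [75,0,0,0,0,0,0],
    [55,0,0,0,0,0,0],
    [45,0,0,0,0,0,0],
    [30,0,0,0,0,0,0],
    [30,0,0,0,0,0,0],
  ],
)

```text
clock: 19.58
tool_pos: [0.4278, 0.4011, 0.0313]
ee_rot: [-1.784, 1.571, -0.317]
ft_force: [-0.3, -2.3, 4.6]
grip_width: 0.0346
```

servo_tool(
  commands=[
    [30,0,0,0,0,0,0],
    [30,-20,0,0,0,0,0],
    [30,-60,0,0,0,0,0],
    [30,-110,0,0,0,0,0],
    [30,-150,0,0,0,0,0],
  ],
)

```text
clock: 20.2
tool_pos: [0.4277, 0.4015, 0.1824]
ee_rot: [-0.273, 1.57, 1.195]
ft_force: [0.5, -0.2, -1.4]
grip_width: 0.0349
```

```bash
python3 -c "
from h import *
stat();print(plan([.4109,-.0911,.18],34.6))"
```

```text
t 20.2 pos [0.4277 0.4015 0.1824] jaw 84.07 tilt 0.05 q [ 1.09  0.27 -0.28 -0.   -1.02 -2.76] F [ 0.5 -0.2 -1.4] w 0.0349
(array([   2. ,  -34.2, -491.7]), array([ 4.947e+01,  5.000e-02, -1.000e-02]))
```

servo_tool(
  commands=[
    [30,0,-4,-52,8,0,0],
    [30,0,-8,-107,16,0,0],
    [30,0,-12,-162,24,0,0],
    [30,0,-16,-217,32,0,0],
    [30,0,-20,-272,40,0,0],
  ],
)

```text
clock: 20.82
tool_pos: [0.4283, 0.116, 0.1801]
ee_rot: [1.435, 1.545, 2.217]
ft_force: [1.3, -0.3, -2.0]
grip_width: 0.0349
```

```bash
python3 -c "
from h import *
stat();print(plan([.4109,-.0911,.18],34.6))"
```

```text
t 20.82 pos [0.4283 0.116  0.1801] jaw 44.82 tilt 1.49 q [ 0.69  0.04 -0.56 -0.03 -0.97 -3.03] F [ 1.3 -0.3 -2. ] w 0.0349
(array([  -3.9, -134.5, -158.3]), array([10.22,  0.07, -1.49]))
```

servo_tool(
  commands=[
    [30,0,-34,-40,0,0,0],
    [30,0,-70,-80,0,0,0],
    [30,0,-104,-122,0,0,0],
    [30,0,-134,-158,3,0,-1],
    [30,0,-134,-158,6,0,-1.5],
  ],
)

```text
clock: 21.45
tool_pos: [0.4105, -0.0914, 0.1759]
ee_rot: [-0.533, 1.57, 0.141]
ft_force: [0.3, 0.9, -2.2]
grip_width: 0.0349
```

```bash
python3 -c "
from h import *
stat();print(plan([.4109,-.0911,.15],34.6))"
```

```text
t 21.45 pos [ 0.4105 -0.0914  0.1759] jaw 38.65 tilt 0.06 q [ 0.25 -0.   -0.63  0.   -0.94 -2.72] F [ 0.3  0.9 -2.2] w 0.0349
(array([25.9,  0. ,  0.4]), array([4.05, 0.05, 0.03]))
```

servo_tool(
  commands=[
    [30,30,0,0.4,4,0,0],
    [30,65,0,0.4,4,0,0],
    [30,95,0,0.4,4,0,0],
    [30,110,0,0.4,4,0,0],
    [30,114,0,0.4,4,0,0],
  ],
)

```text
clock: 22.08
tool_pos: [0.4115, -0.0887, 0.0613]
ee_rot: [2.46, 1.57, 3.07]
ft_force: [-0.1, -0.1, -1.4]
grip_width: 0.0348
```

servo_tool(
  commands=[
    [30,0.7,0,0,0,0,0],
    [30,1.4,0,0,0,0,0],
    [30,2,0,0,0,0,0],
    [30,2,0,0,0,0,0],
    [30,2,0,0,0,0,0],
  ],
)

```text
clock: 22.7
tool_pos: [0.4123, -0.0886, 0.0604]
ee_rot: [-0.357, 1.569, 0.253]
ft_force: [0.5, -0.2, -2.8]
grip_width: 0.0348
```

```bash
python3 -c "
from h import *
stat();print(plan([.4109,-.0911,.0595],34.6))"
```

```text
t 22.7 pos [ 0.4123 -0.0886  0.0604] jaw 35.0 tilt 0.12 q [ 0.26  0.18 -0.77  0.   -0.62 -2.79] F [ 0.5 -0.2 -2.8] w 0.0348
(array([ 0.9, -1.2, -2.6]), array([0.4 , 0.11, 0.04]))
```

servo_tool(
  commands=[
    [30,0,-1.2,-2.6,0.4,0,0],
    [30,0.5,-1.2,-2.6,0.4,0,0],
    [30,1,-1.2,-2.6,0.4,0,0],
    [44,1.3,-1.2,-2.6,0.4,0,0],
    [50,1.3,-1.2,-2.6,0.4,0,0],
  ],
)

```text
clock: 23.32
tool_pos: [0.411, -0.091, 0.059]
ee_rot: [-0.379, 1.569, 0.225]
ft_force: [0.5, 0.1, 0.5]
grip_width: 0.0422
```

servo_tool(
  commands=[
    [58,0,0,0,0,0,0],
    [58,0,0,0,0,0,0],
    [58,-15,0,0,0,0,0],
    [58,-45,0,0,0,0,0],
    [58,-100,0,0,0,0,0],
  ],
)

```text
clock: 23.95
tool_pos: [0.4093, -0.0914, 0.1587]
ee_rot: [2.679, 1.568, -3.001]
ft_force: [1.5, 0.5, 0.1]
grip_width: 0.0507
```

```bash
python3 -c "
from h import *
stat();im,d,X=dots('scene');conduit(X,d,[.411,-.091],.028)
print(plan([.46,.12,.24],70),plan([.53,.34,.24],98))"
```

```text
t 23.95 pos [ 0.4093 -0.0914  0.1587] jaw 34.58 tilt 0.15 q [ 0.26  0.02 -0.65 -0.   -0.9  -2.79] F [1.5 0.5 0.1] w 0.0507
scene dot [0.3921 0.0206] turn 1.08
  end -1 n 88 width 0.0225 z90 0.0669
  end 1 n 91 width 0.0251 z90 0.0621
  top [407.7 -96.6] (35, 126) ang -49.13 full [409.  -95.1] [ 35. 127.]
(array([-73.2, 146.8, 159.1]), array([-35.3 ,   0.31,   0.41])) (array([-72.6, 287.8, 341.9]), array([-63.3 ,   0.21,   0.49]))
```

servo_tool(
  commands=[
    [80,-20,35,45,-10,0,0],
    [80,-40,70,88,-20,0,0],
    [80,-50,105,130,-30,0,0],
    [80,-50,140,172,-40,0,0],
    [80,-50,175,212,-50,0,0],
  ],
)

```text
clock: 24.62
tool_pos: [0.486, 0.1753, 0.2095]
ee_rot: [-1.078, 1.568, 0.405]
ft_force: [0.2, -0.5, -0.1]
grip_width: 0.0697
```

```bash
python3 -c "
from h import *
stat();print(plan([.565,.395,.21],103))"
```

```text
t 24.62 pos [0.486  0.1753 0.2095] jaw 84.95 tilt 0.14 q [ 0.73  0.13 -0.4   0.   -1.04 -2.39] F [ 0.2 -0.5 -0.1] w 0.0697
(array([-1.000e-01, -5.940e+01,  2.258e+02]), array([-18.05,   0.05,   0.13]))
```

servo_tool(
  commands=[
    [80,0,-13,50,-6,0,0],
    [80,0,-26,100,-12,0,0],
    [80,0,-39,150,-18,0,0],
    [80,0,-52,200,-18,0,0],
    [80,0,-59,226,-18,0,0],
  ],
)

```text
clock: 25.25
tool_pos: [0.5661, 0.395, 0.2083]
ee_rot: [-2.013, 1.57, -0.221]
ft_force: [-0.3, -0.4, -0.2]
grip_width: 0.0701
```

servo_tool(
  commands=[
    [80,0,0,0,0,0,0],
    [80,0,0,0,0,0,0],
    [80,0,0,0,0,0,0],
    [80,0,0,0,0,0,0],
    [80,0,0,0,0,0,0],
  ],
)

```text
clock: 25.88
tool_pos: [0.5658, 0.3924, 0.2098]
ee_rot: [-1.358, 1.569, 0.432]
ft_force: [-1.1, 0.1, 0.1]
grip_width: 0.0702
```

```bash
python3 -c "
from h import *
stat()
im,d,K,D,P=snap('wrist'); cv2.imwrite('pics/w5.png',im); X=cloud(d,K,D,P)
conduit(X,d,(.570,.398));print(plan([.57,.4,.03],103))
f=np.load('side0.npz');X=cloud(f['d'],f['K'],f['D'],f['P']);conduit(X,f['d'],(.570,.398))
im,d,X=dots('side');conduit(X,d,[.411,-.091],.028);conduit(X,d,[.5556,-.117],.028)
m=(d>0)&(X[...,2]>.036)&(X[...,2]<.048)&(np.hypot(X[...,0]-.576,X[...,1]-.25)<.08); p=X[m]; print('knob top side',len(p),p.mean(0).round(4))
"
```

```text
t 25.88 pos [0.5658 0.3924 0.2098] jaw 102.58 tilt 0.13 q [ 0.89  0.41 -0.01  0.   -1.15 -2.24] F [-1.1  0.1  0.1] w 0.0702
  end -1 n 648 width 0.0302 z90 0.0367
  end 1 n 426 width 0.0296 z90 0.0326
  top [572.2 401. ] (128, 34) ang 13.69 full [571.4 400.8] [130.  34.]
(array([179.7,  -5.4,   6.4]), array([-0.42,  0.02,  0.12]))
  end -1 n 147 width 0.0319 z90 0.0388
  end 1 n 89 width 0.0282 z90 0.0343
  top [569.9 399.8] (129, 35) ang 12.42 full [569.9 399.9] [129.  35.]Traceback (most recent call last):
  File "<string>", line 7, in <module>
    im,d,X=dots('side');conduit(X,d,[.411,-.091],.028);conduit(X,d,[.5556,-.117],.028)
                        ~~~~~~~^^^^^^^^^^^^^^^^^^^^^^^
  File "h.py", line 45, in conduit
    k,l,st,_=cv2.connectedComponentsWithStats(m.astype(np.uint8)); i=1+st[1:,4].argmax(); p=X[l==i]
                                                                       ~~~~~~~~~~~~~~~^^
ValueError: attempt to get argmax of an empty sequence
```

servo_tool(
  commands=[
    [80,40,-6.4,6.7,-0.9,0,0],
    [80,85,-6.4,6.7,-0.9,0,0],
    [80,130,-6.4,6.7,-0.9,0,0],
    [80,165,-6.4,6.7,-0.9,0,0],
    [80,179,-6.4,6.7,-0.9,0,0],
  ],
)

```text
clock: 26.6
tool_pos: [0.57, 0.3998, 0.028]
ee_rot: [2.591, 1.569, -1.886]
ft_force: [-0.7, 0.3, 0.0]
grip_width: 0.0702
```

servo_tool(
  commands=[
    [75,0,0,0,0,0,0],
    [55,0,0,0,0,0,0],
    [45,0,0,0,0,0,0],
    [30,0,0,0,0,0,0],
    [30,0,0,0,0,0,0],
  ],
)

```text
clock: 27.22
tool_pos: [0.5711, 0.4008, 0.0312]
ee_rot: [-1.454, 1.568, 0.353]
ft_force: [-0.1, -1.1, 3.6]
grip_width: 0.0351
```

servo_tool(
  commands=[
    [30,0,0,0,0,0,0],
    [30,-20,0,0,0,0,0],
    [30,-60,0,0,0,0,0],
    [30,-110,0,0,0,0,0],
    [30,-150,0,0,0,0,0],
  ],
)

```text
clock: 27.85
tool_pos: [0.5707, 0.4009, 0.1836]
ee_rot: [-1.256, 1.567, 0.551]
ft_force: [0.2, -0.1, -2.6]
grip_width: 0.0353
```

```bash
python3 -c "
from h import *
stat();print(plan([.4374,.0535,.18],124.6))"
```

```text
t 27.85 pos [0.5707 0.4009 0.1836] jaw 103.51 tilt 0.19 q [ 0.89  0.44 -0.03  0.   -1.1  -2.23] F [ 0.2 -0.1 -2.6] w 0.0353
(array([   2.6,  210.8, -306.6]), array([-21.09,   0.03,   0.19]))
```

servo_tool(
  commands=[
    [30,0,36,-48,-8,0,0],
    [30,0,74,-97,-18,0,0],
    [30,0,112,-146,-28,0,0],
    [30,0,150,-196,-38,0,0],
    [30,0,188,-246,-48,0,0],
  ],
)

```text
clock: 28.48
tool_pos: [0.4443, 0.1165, 0.181]
ee_rot: [-2.206, 1.568, 0.444]
ft_force: [0.1, -0.4, -1.8]
grip_width: 0.0353
```

servo_tool(
  commands=[
    [30,0,0,0,-10,0,0],
    [30,0,0,0,-20,0,0],
    [30,0,0,0,-30,0,0],
    [30,0,0,0,-40,0,0],
    [30,0,0,0,-50,0,0],
  ],
)

```text
clock: 29.1
tool_pos: [0.4453, 0.1182, 0.181]
ee_rot: [-3.038, 1.568, 0.485]
ft_force: [0.1, -0.6, -1.9]
grip_width: 0.0348
```

servo_tool(
  commands=[
    [30,0,0,0,-10,0,0],
    [30,0,0,0,-20,0,0],
    [30,0,0,0,-30,0,0],
    [30,0,0,0,-40,0,0],
    [30,0,0,0,-50,0,0],
  ],
)

```text
clock: 29.72
tool_pos: [0.4453, 0.1182, 0.1809]
ee_rot: [2.37, 1.568, 0.482]
ft_force: [-1.2, -0.4, -2.4]
grip_width: 0.0349
```

servo_tool(
  commands=[
    [30,0,0,0,-10,0,0],
    [30,0,0,0,-20,0,0],
    [30,0,0,0,-30,0,0],
    [30,0,0,0,-40,0,0],
    [30,0,0,0,-50,0,0],
  ],
)

```text
clock: 30.35
tool_pos: [0.4453, 0.1182, 0.1809]
ee_rot: [1.503, 1.568, 0.487]
ft_force: [0.5, 0.5, -1.9]
grip_width: 0.0351
```

```bash
python3 -c "
from h import *
stat();print(plan([.4374,.0535,.15],124.6))"
```

```text
t 30.35 pos [0.4453 0.1182 0.1809] jaw -58.18 tilt 0.14 q [ 0.69  0.06 -0.55  0.   -0.96  1.44] F [ 0.5  0.5 -1.9] w 0.0351
(array([ 30.8, -40.9,  50.8]), array([-2.78,  0.01, -0.14]))
```

servo_tool(
  commands=[
    [30,5,-14,17,-2.8,0,0],
    [30,10,-28,34,-2.8,0,0],
    [30,20,-41,51,-2.8,0,0],
    [30,31,-41,51,-2.8,0,0],
    [30,31,-41,51,-2.8,0,0],
  ],
)

```text
clock: 30.98
tool_pos: [0.4369, 0.0532, 0.1489]
ee_rot: [1.193, 1.57, 0.22]
ft_force: [0.5, 0.1, -1.7]
grip_width: 0.0351
```

```bash
python3 -c "
from h import *
stat();print(plan([.4374,.0535,.0595],124.6))"
```

```text
t 30.98 pos [0.4369 0.0532 0.1489] jaw -55.73 tilt 0.06 q [ 0.57  0.07 -0.63  0.   -0.87  1.6 ] F [ 0.5  0.1 -1.7] w 0.0351
(array([89.4,  0.5,  0. ]), array([-0.33,  0.02, -0.05]))
```

servo_tool(
  commands=[
    [30,25,0.5,0,-0.3,0,0],
    [30,50,0.5,0,-0.3,0,0],
    [30,70,0.5,0,-0.3,0,0],
    [30,82,0.5,0,-0.3,0,0],
    [30,87,0.5,0,-0.3,0,0],
  ],
)

```text
clock: 31.6
tool_pos: [0.4379, 0.054, 0.0618]
ee_rot: [1.106, 1.569, 0.139]
ft_force: [0.6, -1.2, -1.3]
grip_width: 0.0352
```

servo_tool(
  commands=[
    [30,0.5,0,0,0,0,0],
    [30,1,0,0,0,0,0],
    [30,1.5,0,0,0,0,0],
    [30,1.5,0,0,0,0,0],
    [30,1.5,0,0,0,0,0],
  ],
)

```text
clock: 32.22
tool_pos: [0.4378, 0.0536, 0.0607]
ee_rot: [1.278, 1.569, 0.311]
ft_force: [0.3, 0.9, -2.3]
grip_width: 0.0352
```

```bash
python3 -c "
from h import *
stat();print(plan([.4374,.0535,.0593],124.6))"
```

```text
t 32.23 pos [0.4378 0.0536 0.0607] jaw -55.41 tilt 0.12 q [ 0.57  0.21 -0.73  0.   -0.63  1.6 ] F [ 0.3  0.9 -2.3] w 0.0352
(array([ 1.4, -0.4, -0.1]), array([-0.01,  0.03, -0.11]))
```

servo_tool(
  commands=[
    [30,0.5,-0.4,0,0,0,0],
    [30,1,-0.4,0,0,0,0],
    [30,1.5,-0.4,0,0,0,0],
    [44,1.5,-0.4,0,0,0,0],
    [50,1.5,-0.4,0,0,0,0],
  ],
)

```text
clock: 32.85
tool_pos: [0.4375, 0.0534, 0.0591]
ee_rot: [1.236, 1.569, 0.27]
ft_force: [-0.4, 1.0, -0.0]
grip_width: 0.042
```

servo_tool(
  commands=[
    [58,0,0,0,0,0,0],
    [58,0,0,0,0,0,0],
    [58,-15,0,0,0,0,0],
    [58,-45,0,0,0,0,0],
    [58,-100,0,0,0,0,0],
  ],
)

```text
clock: 33.48
tool_pos: [0.436, 0.0526, 0.1587]
ee_rot: [-1.533, 1.568, -2.5]
ft_force: [1.5, 0.3, 0.3]
grip_width: 0.0507
```

```bash
python3 -c "
from h import *
stat();print(plan([.545,.235,.21],-55));print(plan([.545,.235,.21],-90))"
```

```text
t 33.48 pos [0.436  0.0526 0.1587] jaw -55.42 tilt 0.16 q [ 0.57  0.05 -0.62  0.   -0.9   1.6 ] F [1.5 0.3 0.3] w 0.0507
(array([-51.9, 193.1, -88.3]), array([-0.42,  0.01,  0.16]))
(array([-51.9, 193.1, -88.3]), array([34.58,  0.06,  0.16]))
```

servo_tool(
  commands=[
    [70,-20,30,-15,7,0,0],
    [70,-40,75,-35,14,0,0],
    [70,-52,120,-55,21,0,0],
    [70,-52,160,-73,28,0,0],
    [70,-52,193,-88,35,0,0],
  ],
)

```text
clock: 34.1
tool_pos: [0.5467, 0.2368, 0.2112]
ee_rot: [1.895, 1.569, 0.314]
ft_force: [0.3, -0.5, -0.3]
grip_width: 0.0617
```

servo_tool(
  commands=[
    [70,0,0,0,0,0,0],
    [70,0,0,0,0,0,0],
    [70,0,0,0,0,0,0],
    [70,0,0,0,0,0,0],
    [70,0,0,0,0,0,0],
  ],
)

```text
clock: 34.72
tool_pos: [0.546, 0.235, 0.2116]
ee_rot: [1.974, 1.569, 0.395]
ft_force: [0.1, -0.1, -0.8]
grip_width: 0.0612
```

```bash
cat > lid.py <<'E'
from h import *
stat()
im,d,K,D,P=snap('wrist'); X=cloud(d,K,D,P)
m=(d>0)&(X[...,2]>.030)&(X[...,2]<.05)&(np.hypot(X[...,0]-.576,X[...,1]-.25)<.06)&(X[...,0]<.65); p=X[m]
print('knob',len(p),cv2.minEnclosingCircle(p[:,:2].astype(np.float32)*1000) if len(p) else '', np.percentile(p[:,2],[50,95]) if len(p) else '')
t=p[p[:,2]>.039]; print('top',len(t),t.mean(0).round(4) if len(t) else '')
m=(d>0)&(X[...,2]>.009)&(X[...,2]<.018)&(np.hypot(X[...,0]-.576,X[...,1]-.25)<.08); p=X[m]
if len(p)>20: print('disc',len(p),cv2.minEnclosingCircle(p[:,:2].astype(np.float32)*1000),np.median(p[:,2]).round(4))
cv2.imwrite('pics/lid.png',im)
E
python3 lid.py; python3 -c "
from h import *
im,d,X=dots('scene')
for n in [.411,-.091],[.5556,-.117],[.437,.053]: conduit(X,d,n,.028)"
```

```text
t 34.73 pos [0.546  0.235  0.2116] jaw -90.41 tilt 0.13 q [ 0.74  0.25 -0.23  0.   -1.08  0.83] F [ 0.1 -0.1 -0.8] w 0.0612
knob 346 ((545.41455078125, 235.1451873779297), 10.758973121643066) [0.03990037 0.04115542]
top 270 [0.5452 0.2352 0.0402]
disc 3783 ((562.5865478515625, 260.36505126953125), 71.35381317138672) 0.0122
scene dot [0.5502 0.0704] turn -0.41
  end -1 n 108 width 0.0325 z90 0.0671
  end 1 n 96 width 0.027 z90 0.0625
  top [411.1 -93.6] (38, 127) ang -54.78 full [410.1 -93.9] [ 39. 128.]
  end -1 n 142 width 0.0302 z90 0.0674
  end 1 n 77 width 0.03 z90 0.0623
  top [ 554.9 -119.3] (132, 34) ang 34.61 full [ 554.9 -119.3] [133.  34.]
  end -1 n 79 width 0.031 z90 0.064
  end 1 n 70 width 0.0308 z90 0.0675
  top [435.1  49.9] (128, 35) ang 35.13 full [435.1  49.9] [128.  35.]
```

View pics/lid.png

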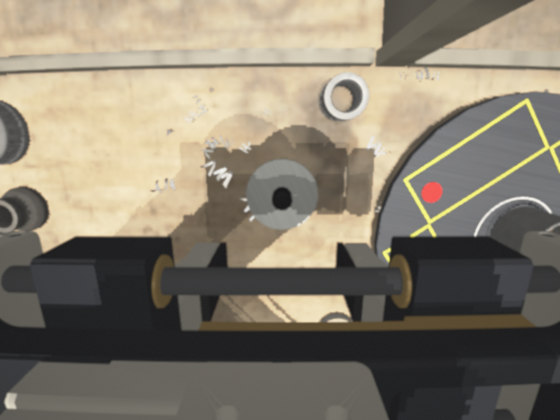

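servo_tool(
  commands=[
    [60,40,-0.7,0,0,0,0],
    [60,85,-0.7,0,0,0,0],
    [60,130,-0.7,0,0,0,0],
    [60,160,-0.7,0,0,0,0],
    [60,169,-0.7,0,0,0,0],
  ],
)

```text
clock: 35.45
tool_pos: [0.5447, 0.2346, 0.0404]
ee_rot: [-0.499, 1.569, -2.077]
ft_force: [0.6, 0.6, 0.4]
grip_width: 0.0524
```

servo_tool(
  commands=[
    [50,0,0,0,0,0,0],
    [40,0,0,0,0,0,0],
    [32,0,0,0,0,0,0],
    [26,0,0,0,0,0,0],
    [12,0,0,0,0,0,0],
  ],
  grip_force=20,
)

```text
clock: 36.08
tool_pos: [0.5458, 0.2354, 0.0429]
ee_rot: [1.897, 1.568, 0.319]
ft_force: [-0.8, -0.5, 5.3]
grip_width: 0.022
```

servo_tool(
  commands=[
    [12,0,0,0,0,0,0],
    [12,0,0,0,0,0,0],
    [12,-20,0,0,0,0,0],
    [12,-60,0,0,0,0,0],
    [12,-110,0,0,0,0,0],
  ],
)

```text
clock: 36.7
tool_pos: [0.5447, 0.2348, 0.1522]
ee_rot: [-0.546, 1.569, -2.124]
ft_force: [0.9, 1.2, -0.5]
grip_width: 0.0212
```

```bash
python3 -c "
from h import *
stat();print(plan([.5000,-.035,.17],-90.4))"
```

```text
t 36.7 pos [0.5447 0.2348 0.1522] jaw -90.42 tilt 0.09 q [ 0.74  0.31 -0.31  0.   -0.96  0.83] F [ 0.9  1.2 -0.5] w 0.0212
(array([-17.5, -42.7, 270.1]), array([-0.02,  0.07,  0.04]))
```

servo_tool(
  commands=[
    [12,-20,-20,50,0,0,0],
    [12,-48,-40,105,0,0,0],
    [12,-48,-60,160,0,0,0],
    [12,-48,-80,215,0,0,0],
    [12,-48,-100,270,0,0,0],
  ],
)

```text
clock: 37.33
tool_pos: [0.4423, -0.0354, 0.2001]
ee_rot: [1.95, 1.569, 0.373]
ft_force: [1.4, -0.6, -2.3]
grip_width: 0.0215
```

servo_tool(
  commands=[
    [12,0,0,0,0,0,0],
    [12,0,0,0,0,0,0],
    [12,0,0,0,0,0,0],
    [12,0,0,0,0,0,0],
    [12,0,0,0,0,0,0],
  ],
)

```text
clock: 37.95
tool_pos: [0.4436, -0.0334, 0.1998]
ee_rot: [1.824, 1.57, 0.247]
ft_force: [-0.8, 0.3, -1.3]
grip_width: 0.0218
```

```bash
cat > tin.py <<'E'
from h import *
stat()
im,d,K,D,P=snap('wrist'); X=cloud(d,K,D,P); cv2.imwrite('pics/tin.png',im)
m=(d>0)&(X[...,2]>.084)&(X[...,2]<.096)&(np.hypot(X[...,0]-.5,X[...,1]+.0335)<.05); p=X[m][:,:2]
print('tin',len(p),cv2.minEnclosingCircle(p.astype(np.float32)*1000),np.percentile(X[m][:,2],[5,50,95]).round(4))
r=lambda s: np.hypot(*(p-s[:2]).T)
A=np.c_[2*p,np.ones(len(p))]; s=np.linalg.lstsq(A,(p**2).sum(1),rcond=None)[0]; print('fit',s[:2].round(4),np.sqrt(s[2]+s[0]**2+s[1]**2).round(4))
print(plan([*s[:2],.17],-90.4))
E
python3 tin.py
```

```text
t 37.95 pos [ 0.4436 -0.0334  0.1998] jaw -90.34 tilt 0.07 q [ 0.37  0.01 -0.55  0.   -1.01  1.19] F [-0.8  0.3 -1.3] w 0.0218
tin 754 ((500.56134033203125, -35.07847213745117), 36.26554489135742) [0.085  0.087  0.0883]
fit [ 0.5006 -0.035 ] 0.0348
(array([29.9, 56.9,  1.1]), array([ 0.04, -0.02, -0.07]))
```

View pics/tin.png

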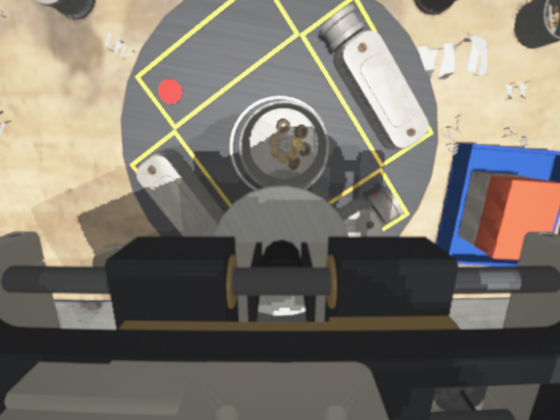

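servo_tool(
  commands=[
    [12,0,15,0.4,0,0,0],
    [12,5,30,0.8,0,0,0],
    [12,15,45,1.2,0,0,0],
    [12,30,57,1.2,0,0,0],
    [12,50,57,1.2,0,0,0],
  ],
)

```text
clock: 38.62
tool_pos: [0.5016, -0.0357, 0.1485]
ee_rot: [1.761, 1.57, 0.183]
ft_force: [0.1, 0.1, -1.1]
grip_width: 0.0216
```

servo_tool(
  commands=[
    [12,0,0,0,0,0,0],
    [12,0,0,0,0,0,0],
    [12,0,0,0,0,0,0],
    [12,0,0,0,0,0,0],
    [12,0,0,0,0,0,0],
  ],
)

```text
clock: 39.25
tool_pos: [0.5007, -0.0355, 0.1505]
ee_rot: [1.859, 1.568, 0.281]
ft_force: [-0.7, -1.0, -0.9]
grip_width: 0.0213
```

```bash
python3 -c "
from h import *
stat();print(plan([.5005,-.0348,.125],-90.4))"
```

```text
t 39.25 pos [ 0.5007 -0.0355  0.1505] jaw -90.4 tilt 0.15 q [ 0.32  0.17 -0.5   0.   -0.9   1.24] F [-0.7 -1.  -0.9] w 0.0213
(array([25.5, -0.2, -0.7]), array([-0.  , -0.04, -0.14]))
```

servo_tool(
  commands=[
    [12,5,0,-0.7,0,0,0],
    [12,10,0,-0.7,0,0,0],
    [12,15,0,-0.7,0,0,0],
    [12,19,0,-0.7,0,0,0],
    [12,22,0,-0.7,0,0,0],
  ],
)

```text
clock: 39.88
tool_pos: [0.5005, -0.0349, 0.1277]
ee_rot: [1.813, 1.57, 0.236]
ft_force: [0.9, 0.2, -0.2]
grip_width: 0.0214
```

servo_tool(
  commands=[
    [12,1,0,0,0,0,0],
    [12,2,0,0,0,0,0],
    [12,2.5,0,0,0,0,0],
    [12,2.5,0,0,0,0,0],
    [12,2.5,0,0,0,0,0],
  ],
)

```text
clock: 40.5
tool_pos: [0.5006, -0.0349, 0.1257]
ee_rot: [1.843, 1.569, 0.266]
ft_force: [0.3, -0.5, -1.3]
grip_width: 0.0211
```

```bash
python3 -c "
from h import *
stat()"
```

```text
t 40.5 pos [ 0.5006 -0.0349  0.1257] jaw -90.4 tilt 0.11 q [ 0.32  0.2  -0.53  0.   -0.84  1.24] F [ 0.3 -0.5 -1.3] w 0.0211
```

Plug is in with no side load. Lower the last bit, release, retreat and inspect.

servo_tool(
  commands=[
    [12,0.5,0,0,0,0,0],
    [12,1,0,0,0,0,0],
    [12,1,0,0,0,0,0],
    [30,1,0,0,0,0,0],
    [40,1,0,0,0,0,0],
  ],
)

```text
clock: 41.12
tool_pos: [0.5007, -0.0348, 0.1247]
ee_rot: [1.807, 1.569, 0.23]
ft_force: [-0.3, -0.4, -0.1]
grip_width: 0.0313
```

servo_tool(
  commands=[
    [50,0,0,0,0,0,0],
    [50,0,0,0,0,0,0],
    [50,-15,0,0,0,0,0],
    [50,-50,0,0,0,0,0],
    [50,-100,0,0,0,0,0],
  ],
)

```text
clock: 41.75
tool_pos: [0.4997, -0.0351, 0.2258]
ee_rot: [-0.976, 1.57, -2.554]
ft_force: [1.5, -0.5, 0.4]
grip_width: 0.0439
```

servo_tool(
  commands=[
    [50,0,-15,-50,0,0,0],
    [50,0,-30,-105,0,0,0],
    [50,0,-30,-165,0,0,0],
    [50,0,-30,-225,0,0,0],
    [50,0,-30,-285,0,0,0],
  ],
)

```text
clock: 42.38
tool_pos: [0.4723, 0.2524, 0.2263]
ee_rot: [2.067, 1.567, 0.49]
ft_force: [1.0, -0.8, 0.1]
grip_width: 0.0437
```

servo_tool(
  commands=[
    [50,0,0,-60,0,0,0],
    [50,0,0,-120,0,0,0],
    [50,0,0,-150,0,0,0],
    [50,0,0,-150,0,0,0],
    [50,0,0,-150,0,0,0],
  ],
)

```text
clock: 43.0
tool_pos: [0.4734, 0.3999, 0.2253]
ee_rot: [1.819, 1.569, 0.241]
ft_force: [-0.9, -0.4, 0.5]
grip_width: 0.0439
```

```bash
python3 - <<'E'
from h import *
stat()
for c in ['scene','side']:
    im,d,X=dots(c); cv2.imwrite(f'pics/{c}9.png',cv2.resize(im[130:370,200:480] if c=='scene' else im[120:300,200:480],None,fx=2.5,fy=2.5,interpolation=2))
    for n in [.411,-.091],[.5556,-.117],[.437,.053]:
        try: conduit(X,d,n,.028)
        except Exception as e: print('-',e)
    D=np.hypot(X[...,0]-.5,X[...,1]+.035)
    m=(d>0)&(D<.05)&(X[...,2]>.086)&(X[...,2]<.105); p=X[m]; A=np.c_[p[:,:2]-[.5,-.035],np.ones(len(p))]; s=np.linalg.lstsq(A,p[:,2],rcond=None)[0]
    print(c,'disc',len(p),cv2.minEnclosingCircle(p[:,:2].astype(np.float32)*1000),'z',s[2].round(4),'tilt deg',np.degrees(np.hypot(*s[:2])).round(2))
    m=(d>0)&(D<.04)&(X[...,2]>.115); print('knob top',X[m].mean(0).round(4))
    H,S,V=cv2.split(cv2.cvtColor(im,cv2.COLOR_BGR2HSV)); m=(d>0)&((H<8)|(H>170))&(S>100)&(X[...,1]<-.2)&(X[...,2]>.06)&(X[...,2]<.09)&(X[...,0]>.35)&(X[...,0]<.5); p=X[m]; print('carton',len(p),p.mean(0).round(3))
E
```

```text
t 43.0 pos [0.4734 0.3999 0.2253] jaw -90.4 tilt 0.1 q [ 1.02  0.29 -0.16  0.   -1.13  0.55] F [-0.9 -0.4  0.5] w 0.0439
scene dot [0.5501 0.0703] turn -0.35
  end -1 n 111 width 0.031 z90 0.067
  end 1 n 92 width 0.026 z90 0.0629
  top [411.6 -93.2] (38, 127) ang -53.46 full [410.7 -93.3] [ 41. 128.]
  end -1 n 145 width 0.0313 z90 0.0662
  end 1 n 79 width 0.0307 z90 0.0623
  top [ 554.9 -119.2] (132, 34) ang 34.55 full [ 555.  -119.2] [133.  34.]
  end -1 n 96 width 0.0303 z90 0.0625
  end 1 n 66 width 0.0317 z90 0.0678
  top [437.4  51.4] (130, 35) ang 33.82 full [437.4  51.3] [130.  35.]
scene disc 627 ((500.5906677246094, -36.43495178222656), 42.997596740722656) z 0.0937 tilt deg 0.34
knob top [ 0.4989 -0.0382  0.1204]
carton 129 [ 0.416 -0.272  0.068]
side dot [0.5511 0.073 ] turn -0.18
- attempt to get argmax of an empty sequence
  end -1 n 111 width 0.0321 z90 0.0667
  end 1 n 84 width 0.0268 z90 0.0628
  top [ 554.2 -117.2] (129, 39) ang 35.7 full [ 553.7 -116.6] [130.  40.]
- attempt to get argmax of an empty sequence
side disc 434 ((499.99017333984375, -34.73169708251953), 40.93473815917969) z 0.0939 tilt deg 1.61
knob top [ 0.4974 -0.0333  0.1206]
carton 0 [nan nan nan]<stdin>:12: RuntimeWarning: Mean of empty slice.
  ret = um.true_divide(
```

View pics/scene9.png

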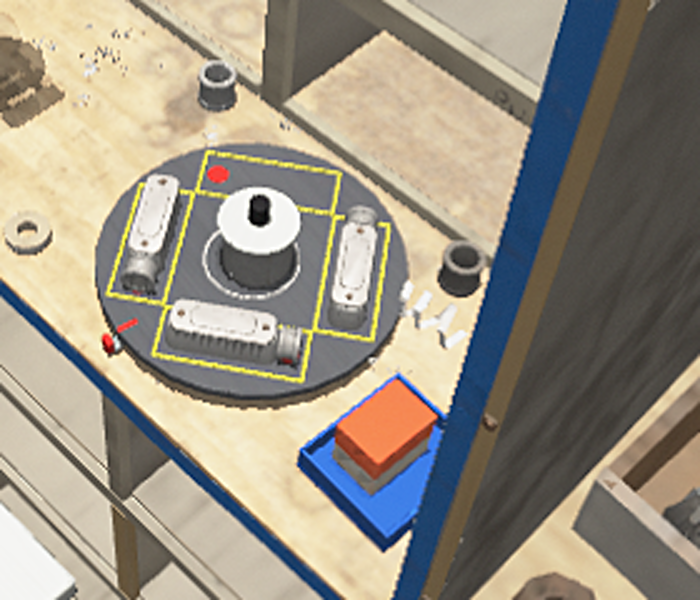

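View pics/side9.png

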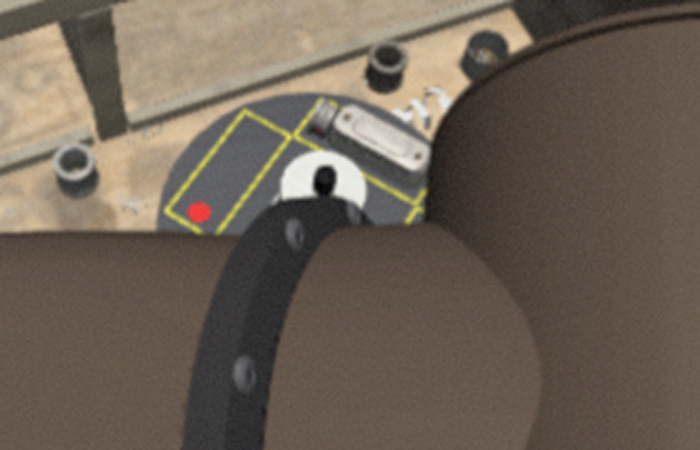

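```bash
python3 -c "
from h import *
manip.sign_off();stat()"
```

```text
the job is handed in; nothing more can be done
the job is handed in; nothing more can be done
```

The job is done and handed in at about 43 s of the 210 s allowed. There was no reset, and nothing needed mending.

**What I did**
- **Carton:** it went into the blue tray and stands upright.
- **Conduits:** three were present. They now lie flat in places 2, 3 and 4, lengthwise with their necks at the red dots. Place 1 is empty.
- **Lid:** it had been knocked about 4 cm aside during the run, so I found it again with the wrist camera before picking it up. It is now on the tin.

**Last checks**
- **Lid:** its top is at about 94 mm, against 95 mm when seated. The scene camera gives a tilt of 0.3°. The side camera gave 1.6°, but the arm was partly in its way.
- **Tin:** about 5 mm off the platter's centre, inside its white ring.
- **Conduits:** the scene camera puts all three within about 2 mm and 2° of their rectangles' axes. The side camera could see only the one in place 4, which agreed.
- **Platter:** the red line is still at the red pointer. The dots the cameras could see had moved by less than 0.5°.
- **Carton:** the final scene picture shows it upright in the tray. The side camera could not see it.

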